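Fit a lamp module and close the cover of a cold-light source

ROBOT

A 6-joint arm with a two-finger parallel gripper is mounted at the origin on the work surface. World frame = base frame: x ahead of the robot, y to its left, z up, the work surface at z = 0. Lengths are in m, angles in rad, forces in N, time in s.
With the tool pointing down it reaches from about 0.225 to 0.875 m from the base axis. Payload 3.4 kg.
Tool frame: the origin (TCP) lies at the very end of the fingers, on their centre line; the grasp point (between the pads) lies manip.pinch_z behind it (manip.pinch_z is the distance from the TCP to the grasp point, in m); z points along the fingers, y is the direction in which the jaws open and shut (so a half turn about z gives the same grasp; the last joint's range is limited). The gripper opens to 85 mm and grips with 20 to 120 N. Pads are 22 mm wide; open, the fingers measure 114 mm over their backs; the gripper's body (76 mm by 85 mm) begins 54 mm behind the grasp point. The pads swing forward as they close: fully open they stand 13 mm farther back than shut.
Start: joints at [-1.428, 0.276, 1.505, -0, 1.361, -0.121], TCP at [0.15, -0.555, 0.231] pointing down, gripper open.
Joint ranges: [-2.89, 2.89], [-0.75, 2.08], [0.22, 2.7], [-1.18, 4.32], [0.11, 2.71], [-2.7, 2.7]. Speed limits (rad/s): [2.57, 2.57, 3.14, 3.14, 3.14, 3.14].

INTERFACE

Orientations are given as a unit quaternion [w, x, y, z].
In Python, from rig import manip, imaging, workorder gives the robot as it stands.
- The arm moves only by the tool apply_moves, never from a script. Its argument "moves" is one flat list of numbers, 7 for each row, row after row: the finger opening in m, from 0 to 0.0854, then the shift along the tool's x, y, z in m, then the turn, a rotation vector about the tool's x, y, z in rad. In form: [jaw, tx, ty, tz, rx, ry, rz, jaw, tx, ty, tz, rx, ry, rz, ...]. A call has exactly 8 rows; each row shifts and turns the pose as measured when the row begins, along the tool's axes as they then stand; what a row does not reach is not made up. A row lasts 1/12 s, in which the tool goes at most 41.7 mm and 7.16 degrees, less where a joint would pass 70% of its speed; a pose out of reach is approached as far as the arm can. A call with a gripper value outside its range is refused whole. The fingers move at their own pace and stop on an object; "newtons" is the grip in N (left out, the last holds). Time passes only in rows, so rows that do not move let the fingers close, or fill a call up. It gives the time, the measured TCP pose, the force and the opening at its end, in the units of the state.
- manip.get_state(): the state, without advancing time (a new reading comes with each control period).
- imaging.get_image(name): name is "scene" or "side" or "wrist"; returns a dict with "image" (400x640x3 uint8, red, green, blue), "range_z" (400x640 float32, m along the optical axis (not along the pixel's ray), 0 where there is no reading), "fx", "fy", "cx", "cy" (pixels), "R" (3x3) and "t" (3): a world point X has camera coordinates R X + t. Camera axes: x right, y down, z forward; pixel columns grow to the right and rows downward; lengths in m; the calibration is good to about 2 mm. A picture is of the moment at which its call begins.
- workorder.sign_off(): hands the job in, once; it reports no verdict.
The state is a dict: "clock": time; "qpos": joint angles; "qd": joint speeds; "effort": joint torques, N m; "position": TCP position; "ee_rot": TCP orientation; "contact_force": force on the tool from outside, world axes, zero at the start; "moment": the same for the moment, N m; "width": finger opening in m.
Only numpy, scipy, OpenCV 4.12 (cv2) and the standard library are available. Lean on these libraries where they do the work, as an engineer would, in place of code of your own. Each camera call takes 0.05 s, during which the arm holds its last target.

TASK

Get the microscope's light source ready: lower the spare lamp module upright onto the floor of its open bay, between the two guides, without dropping it. Then close the bay with the access cover: hold the cover tilted, hook its lip under the ledge at the end of the opening nearest the robot, swing it down until it lies flush and let go of it. Last, slide the catch fully across over the cover's edge, let go, and leave the other things on the bench where they are.

Things in the scene. Friction and masses are not known exactly. Their poses are not given: they have to be found in the camera images.
- light_source: White and grey cold-light source fixed to the bench, 214 long (x) x 181 wide (y) x 100 high, with a 145 high fan section along its rear (+x) end. Origin (O below): at bench level under the centre of the cover opening; z up, x from the ledge end (nearest the robot) to the fan section. Its other points have the same axes, offsets from O in mm.
- opening (a point): Centre of the cover opening, level with the flat top: O + (0, 0, 100). The opening is a recess x -67 to 70, y -59 to 59 from O. The seat under the cover's plate is 5 below this point, along both sides (x -45 to 70, 13 wide) and the rear end (13 wide). Lower down the sides and end leave y -46 to 46 and x up to 57 free.
- ledge_edge (a point): Middle of the lower corner of the ledge's free edge, O + (-67, 0, 94). The ledge is 6 thick, its top level with the flat top, and overhangs a hollow 24 deep (back to x -91 from O), 118 wide (y), whose floor is 24 below this point and reaches from x -91 to x -45.
- rear_wall (a point): Top middle of the fan section's upright wall that bounds the opening at the rear: O + (70, 0, 145). It rises 45 above the flat top, so the cover can enter only tilted about 21 degrees or more, rear (plain) end up, lip end down; about 32 degrees is comfortable.
- bay_floor (a point): Point on the bay's floor midway between the guides, O + (6, 0, 25): where the underside centre of the lamp module goes. Bay inside: x -45 to 57, y -46 to 46 from O. Two cross guides, 6 thick and 20 high, stand on the floor and leave a place 58 wide (x), 29 to either side of this point.
- catch (a joint): Slide catch on the light source's wider left (+y) cheek, in m: 0 = fully back, clear of the opening; 0.024 = fully across (end stop), 24 mm towards the light source's -y over the cover's edge. Needs about 2 N; stays where it is left. Starts within 3 mm of fully back.
- catch_fin (a point): Centre of the catch's upright black fin, 12 thick (y) x 34 long (x) x 28 high (14 below to 14 above this point). It stands on a steel slide 38 x 37 x 6 that runs 2.5 above the flat top. With the catch at 0 this is O + (33, 84, 122.5); axes of the light source. Pinch the fin from above across its thickness, or push it.
- cover_rib (a point): Centre of the black grip rib of the loose white access cover (0.28 kg). Plate 130 (x) x 110 (y) x 5; rib 12 thick (x) x 60 long (y) x 32 high on its middle, this point 16 above the plate's top. z out of the plate, x from the lip end to the plain end. Seated, this point is at O + (0 to 3, 0, 116), axes parallel to the light source's, plate flush with the flat top.
- cover_lip (a point): Middle of the tip of the cover's lip, at (-81, 0, -26) from cover_rib; same axes. The lip, 80 wide (y) and 4 thick, projects 16 beyond the plate's -x edge, its top 8 and underside 12 below the plate's top, joined to the plate by a 3 high web that is flush with the plate's -x edge.
- cover: The access cover; origin 28 below cover_rib along the cover's z, level with the lip's underside; same axes. Two stiffeners under the plate (y -40 to -34 and 34 to 40, x -50 to 50) reach as low as the lip, so on the bench the cover lies level with this origin at bench height, the rib's top 44 up.
- lamp_centre (a point): Middle, half-way up, of the loose lamp module (0.22 kg): finned aluminium block 50 (x) x 80 (y) x 30 high with a black grip blade on top, 12 thick (x) x 40 long (y) x 28 high. 29 above its underside, 29 below the blade's top. z up. It goes in with its long side across the light source (along y), either way round.
- lamp: The lamp module; origin at the centre of its underside, same axes as lamp_centre.
- wash_bottle: Bystander: white plastic bottle, 64 diameter x 150 high, standing; origin under its centre.
- petri: Bystander: stack of two clear dishes, 90 diameter x 29 high; origin under its centre.
- slide_box: Bystander: flat blue slide box 90 x 170 x 32; origin under its centre.
Not all that is in view belongs to the job. What is shaped like the lamp but orange is not meant. Of the things shaped like the cover, the white one is meant.

How it is judged:
By the outcome, as a careful person would: the job done as asked, in the order asked, and still so for the second after the job is handed in, with the robot touching nothing.
It also fails if it takes over 64 s, if anything falls off the work surface, if the arm or the gripper's body presses on something with over 40 N, if the wrist force passes 120 N, or if a joint passes its speed limit or range.

## Working session

There is one attempt and no reset: what is moved stays moved. The work goes in short steps, Python scripts to look and compute and a tool call to move; the robot and the scene stay as the last step left them, time stands still between calls to the robot, and variables do not carry over. Pictures are saved under pics/ and viewed, and the job is handed in when it is done.

Besides the shell and the picture viewer there is one more tool, called after "Call:" as a command line: name --argument value ..., lists and objects as JSON in quotes. apply_moves: Moves the arm, as the interface text tells. Its arguments: {"type":"object","properties":{"moves":{"type":"array"},"newtons":{"type":"number"}},"required":["moves"]}

```bash
ls; mkdir -p pics; python3 - <<'E'
from rig import manip, imaging
import cv2
print(manip.get_state(), manip.pinch_z)
for n in ["scene","side","wrist"]:
    d=imaging.get_image(n); cv2.imwrite(f"pics/{n}0.png",d["image"][:,:,::-1]); print(n,d["fx"],d["fy"],d["cx"],d["cy"],d["R"].round(4).tolist(),d["t"].round(4).tolist())
    import numpy as np; np.savez(f"{n}0.npz",**d)
E
```

```text
pics
{'clock': 0.0, 'qpos': array([-1.42799533e+00,  2.76563327e-01,  1.50616855e+00,  7.99594957e-06,
        1.36072227e+00, -1.21033013e-01]), 'qd': array([0.00034297, 0.00072461, 0.00155206, 0.0004356 , 0.00111836,
       0.00058933]), 'effort': array([-9.16305180e-04, -4.16773868e+01, -2.45801729e+01, -2.98503064e-04,
        1.10333925e-02,  9.95504053e-06]), 'position': array([ 0.14985002, -0.55455324,  0.23044368]), 'ee_rot': array([-9.30735899e-04,  9.91311244e-01,  1.31533843e-01, -6.22098452e-06]), 'contact_force': array([-0.28147333, -0.74091419, -0.07662858]), 'moment': array([-0.01768861, -0.01373763, -0.05244977]), 'width': 0.08530816832855206} 0.0187
scene 388.81614046949323 388.81614046949323 325.4859296280263 200.81938242098673 [[-0.3715, 0.9283, -0.0183], [0.7534, 0.2899, -0.5901], [-0.5425, -0.233, -0.8071]] [0.2785, -0.3554, 1.6243]
side 391.0892127554386 391.0892127554386 310.956261272985 200.81835047594072 [[-0.9995, -0.0305, -0.0102], [-0.0164, 0.7544, -0.6562], [0.0277, -0.6557, -0.7545]] [0.5511, 0.1306, 1.0121]
wrist 284.68390888000386 284.68390888000386 319.1673729596866 204.04812059893823 [[0.2614, -0.9652, -0.0033], [-0.9267, -0.252, 0.2788], [-0.2699, -0.0698, -0.9603]] [-0.5737, -0.0367, 0.3806]
```

View pics/scene0.png

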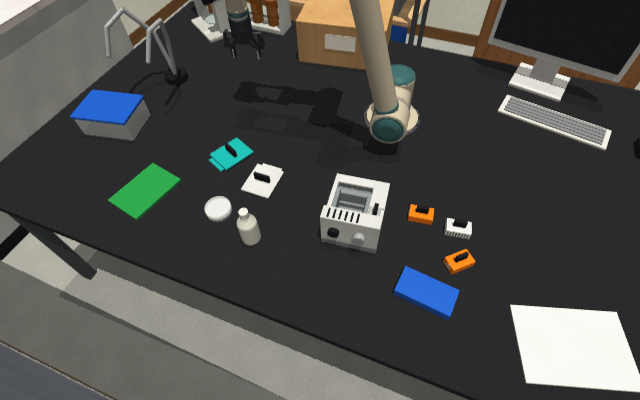

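View pics/side0.png

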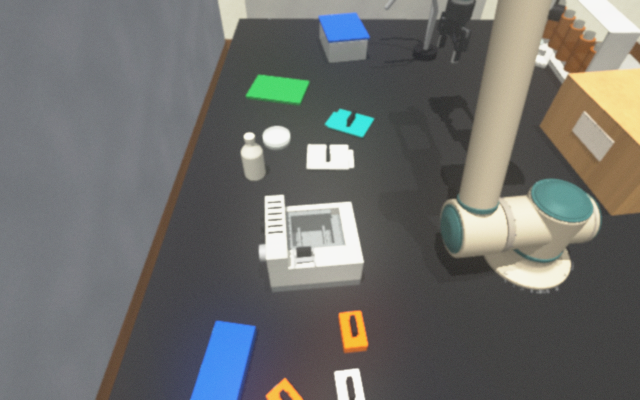

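View pics/wrist0.png

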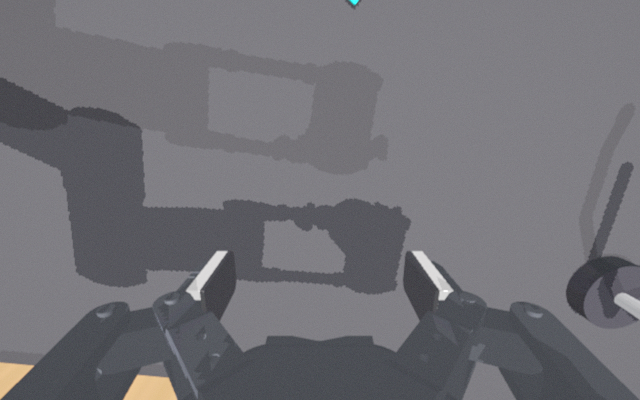

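```bash
cat > h.py <<'E'
import numpy as np, cv2
from scipy.spatial.transform import Rotation as Ro
def cloud(d):
    z=d["range_z"].astype(float); v,u=np.mgrid[0:z.shape[0],0:z.shape[1]]
    p=np.stack([(u-d["cx"])/d["fx"]*z,(v-d["cy"])/d["fy"]*z,z],-1)
    P=(p-d["t"])@d["R"]; P[z==0]=np.nan
    return P
def proj(d,X):
    c=d["R"]@np.asarray(X,float)+d["t"]; return np.array([d["fx"]*c[0]/c[2]+d["cx"],d["fy"]*c[1]/c[2]+d["cy"]])
def ray(d,u,v,z):
    r=d["R"].T@np.array([(u-d["cx"])/d["fx"],(v-d["cy"])/d["fy"],1]); o=-d["R"].T@d["t"]
    return o+r*(z-o[2])/r[2]
E
python3 - <<'E'
from h import *
d=dict(np.load("scene0.npz")); s=dict(np.load("side0.npz"))
for n,dd,boxes in [("scene",d,{"src":(310,165,400,260),"cover":(235,155,295,205),"lamp":(400,195,490,280)}),("side",s,{"src":(250,185,370,295),"cover":(295,100,385,180),"lamp":(255,305,385,400)})]:
    P=cloud(dd)
    for k,(a,b,c,e) in boxes.items():
        im=dd["image"][b:e,a:c,::-1]; f=min(800/(c-a),600/(e-b)); f=int(f)
        cv2.imwrite(f"pics/{n}_{k}.png",cv2.resize(im,None,fx=f,fy=f,interpolation=cv2.INTER_CUBIC)); print(n,k,f)
        Q=P[b:e,a:c].reshape(-1,3); m=Q[:,2]>0.01; print(np.nanmin(Q[m],0).round(3),np.nanmax(Q[m],0).round(3))
    # bench plane
    Q=P.reshape(-1,3); m=np.abs(Q[:,2])<0.01; print("bench z",np.nanmedian(Q[m,2]))
E
```

```text
scene src 6
[ 0.431 -0.074  0.01 ] [0.679 0.129 0.151]
scene cover 12
[ 0.422 -0.492  0.01 ] [ 0.577 -0.286  0.046]
scene lamp 7
[0.425 0.185 0.01 ] [0.717 0.425 0.061]
bench z -0.00045663285643360665
side src 5
[ 0.431 -0.074  0.01 ] [0.676 0.133 0.149]
side cover 7
[ 0.351 -0.64   0.01 ] [ 0.63  -0.282  0.049]
side lamp 6
[0.425 0.188 0.01 ] [0.668 0.383 0.062]
bench z 1.7249491527296987e-05
```

View pics/side_src.png

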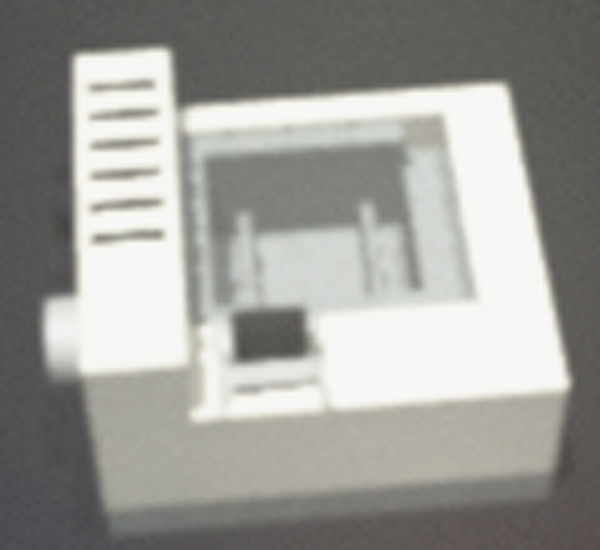

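View pics/scene_cover.png

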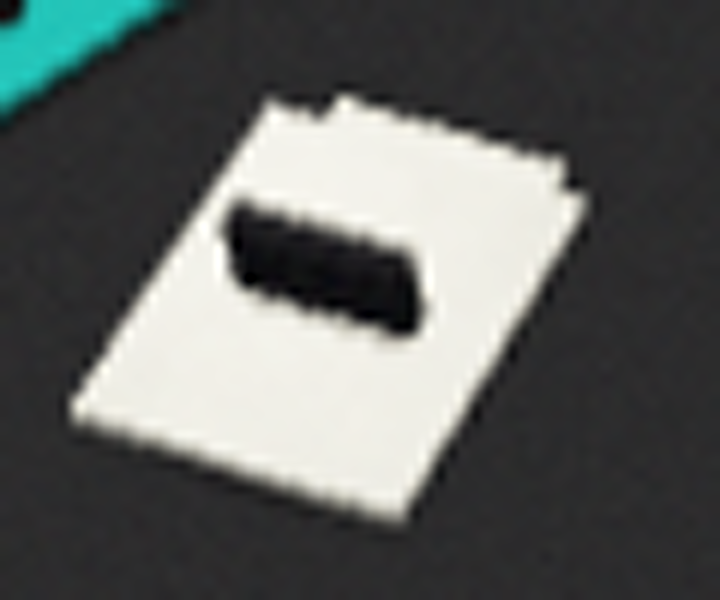

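View pics/scene_lamp.png

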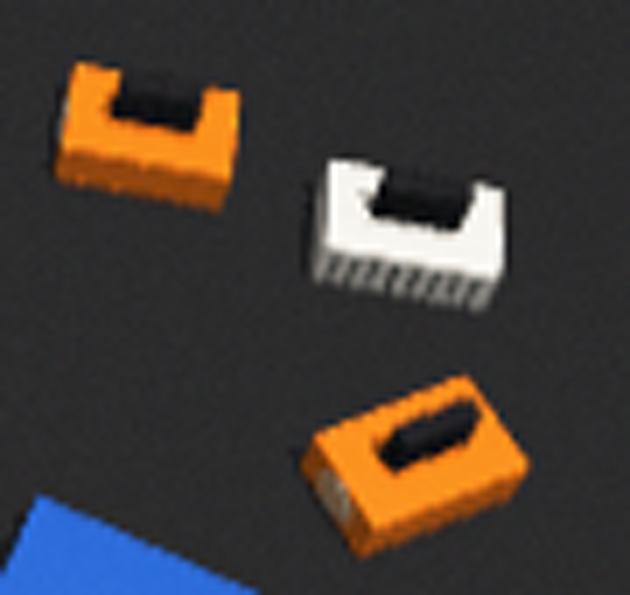

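View pics/side_cover.png

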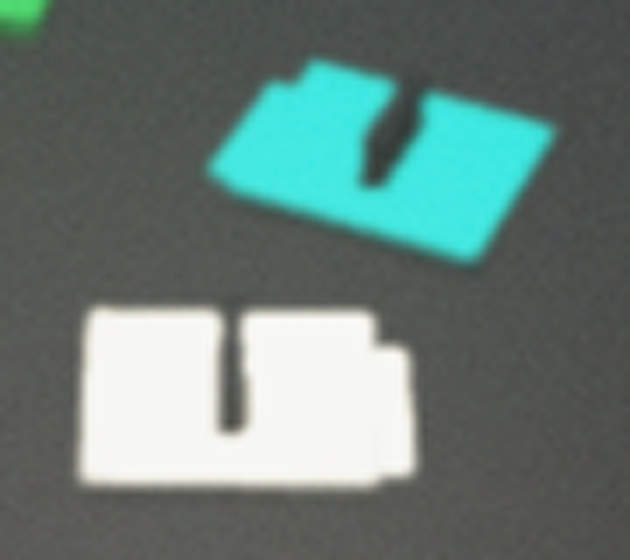

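```bash
python3 - <<'E'
from h import *
D={n:dict(np.load(n+"0.npz")) for n in("scene","side")}
for n,d in D.items():
    P=cloud(d); Q=P.reshape(-1,3)
    inb=(Q[:,0]>.41)&(Q[:,0]<.7)&(Q[:,1]>-.09)&(Q[:,1]<.145)
    T=Q[inb&(np.abs(Q[:,2]-.1)<.004)]; F=Q[inb&(np.abs(Q[:,2]-.145)<.004)]
    print(n,len(T),len(F),"z",np.median(T[:,2]),np.median(F[:,2]))
    r=cv2.minAreaRect(T[:,:2].astype(np.float32)*1000); print("top",r)
    r2=cv2.minAreaRect(F[:,:2].astype(np.float32)*1000); print("fan",r2)
    # yaw candidates
    a=np.deg2rad(r[2]); a=(a+np.pi/4)%(np.pi/2)-np.pi/4
    for a in [a]:
        c,s=np.cos(a),np.sin(a); L=np.c_[T[:,0]*c+T[:,1]*s,-T[:,0]*s+T[:,1]*c]*1000
        print("yaw",np.rad2deg(a)); 
        H,ex,ey=np.histogram2d(L[:,0],L[:,1],bins=[np.arange(400,700,4),np.arange(-100,180,4)])
        for i in range(len(ex)-1):
            if H[i].sum()>0: print(int(ex[i]),"".join(".123456789"[min(9,int(v))] for v in H[i]))
    # lamp white, cover
    hsv=cv2.cvtColor(d["image"],cv2.COLOR_RGB2HSV).reshape(-1,3)
    white=(hsv[:,1]<60)&(hsv[:,2]>120)
    Lm=Q[white&(Q[:,0]>.4)&(Q[:,0]<.7)&(Q[:,1]>.2)&(Q[:,1]<.4)&(np.abs(Q[:,2]-.03)<.004)]
    print("lamp",len(Lm),cv2.minAreaRect(Lm[:,:2].astype(np.float32)*1000),np.median(Lm[:,2]))
    Cm=Q[white&(Q[:,0]>.35)&(Q[:,0]<.65)&(Q[:,1]>-.5)&(Q[:,1]<-.2)&(np.abs(Q[:,2]-.012)<.004)]
    print("cover",len(Cm),cv2.minAreaRect(Cm[:,:2].astype(np.float32)*1000),np.median(Cm[:,2]))
    blk=hsv[:,2]<60
    for nm,xa,xb,ya,yb,z in [("blade",.4,.7,.2,.4,.058),("rib",.38,.65,-.5,-.24,.044),("fin",.5,.68,.02,.14,.1365)]:
        m=blk&(Q[:,0]>xa)&(Q[:,0]<xb)&(Q[:,1]>ya)&(Q[:,1]<yb)&(np.abs(Q[:,2]-z)<.005); B=Q[m]
        print(nm,len(B)); 
        if len(B): print(B.mean(0).round(4),B.min(0).round(4),B.max(0).round(4),cv2.minAreaRect(B[:,:2].astype(np.float32)*1000))
E
```

```text
scene 984 776 z 0.09947529905147244 0.1445245473904611
top ((557.5421752929688, 27.19977569580078), (237.99737548828125, 181.21649169921875), 6.966200828552246)
fan ((632.0281982421875, 36.73158264160156), (49.21537780761719, 180.7633056640625), 6.342192649841309)
yaw 6.966200828552247
436 ..1..11..11....2....1...11.......11..................................
440 121.2.111..1.11....11121.1.1...11.1111...............................
444 112112.1.212.11.222.1121.1213211121111...............................
448 11.21.2211112.111.2211.12..2112.1121.1...............................
452 ..1..11.1.12121112.13121.11111.112111................................
456 11121211132..1212.111.11.13.11.31.113................................
460 221112.12..222..1311.131111211112122.1...............................
464 .1112.2211111.211.211112211.21...2.121...............................
468 11121111222111221.1121...21112221.2..1...............................
472 1.11...11......1..1121111211111.1.132................................
476 .........................1111.12221.1................................
[... 7482 characters left out ...]
....................2...............................
656 ..112...............1....2211........................................
660 1111.352............21111323.........................................
664 2123153.............2.2..222.........................................
668 .111212.............1..11233.........................................
672 ....................1..11122.........................................
lamp 584 ((466.5638122558594, 345.90240478515625), (50.09706497192383, 58.827762603759766), 8.04930591583252) 0.03040465094498646
cover 926 ((546.9835815429688, -345.6044921875), (126.4719467163086, 217.3505096435547), 81.33175659179688) 0.01190648687140922
blade 0
rib 0
fin 0
```

```bash
cat >> h.py <<'E'
def Rtool(yaw,tilt=0.0):
    # tool x -> heading yaw; z down; tilt: turn about -x_tool (rear end up), radians
    x=np.array([np.cos(yaw),np.sin(yaw),0]); z=np.array([0,0,-1.]); y=np.cross(z,x)
    return np.stack([x,y,z],1)@Ro.from_rotvec([-tilt,0,0]).as_matrix()
def st():
    from rig import manip
    s=manip.get_state(); q=s["ee_rot"]; R=Ro.from_quat(np.r_[q[1:],q[0]]).as_matrix()
    return s,np.array(s["position"]),R
def plan(pos,R,tp,TR,jaw,n=8,maxd=.0417,maxr=.12,gain=1.0):
    """rows from pos,R to target; straight line+slerp over n rows (as many as needed printed)"""
    rv=Ro.from_matrix(R.T@TR).as_rotvec(); d=tp-pos
    need=max(np.linalg.norm(d)/maxd,np.linalg.norm(rv)/maxr); k=max(need,n); print("rows needed",round(need,1),"using",k)
    out=[];p=pos.copy();C=R.copy()
    for i in range(n):
        t=C.T@(d/k); r=rv/k
        out.append([jaw]+[round(float(v),4) for v in t]+[round(float(v),3) for v in r]); p=p+d/k; C=C@Ro.from_rotvec(rv/k).as_matrix()
    for o in out: print(o)
    print("end",p.round(3)); return p,C
E
python3 - <<'E'
from h import *
s,p,R=st()
p,C=plan(p,R,np.array([.45,-.36,.25]),Rtool(np.deg2rad(95)),.085)
plan(p,C,np.array([.45,-.36,.25]),Rtool(np.deg2rad(95)),.085)
E
```

```text
rows needed 11.6 using 11.618935129469207
[0.085, 0.0293, -0.0094, -0.0016, -0.0, -0.0, -0.12]
[0.085, 0.0302, -0.0059, -0.0017, -0.0, -0.0, -0.12]
[0.085, 0.0307, -0.0022, -0.0017, -0.0, -0.0, -0.12]
[0.085, 0.0308, 0.0015, -0.0017, -0.0, -0.0, -0.12]
[0.085, 0.0304, 0.0052, -0.0017, -0.0, -0.0, -0.12]
[0.085, 0.0295, 0.0088, -0.0017, -0.0, -0.0, -0.12]
[0.085, 0.0283, 0.0122, -0.0017, -0.0, -0.0, -0.12]
[0.085, 0.0266, 0.0155, -0.0017, -0.0, -0.0, -0.12]
end [ 0.357 -0.421  0.244]
rows needed 3.6 using 8
[0.085, 0.0111, 0.0084, -0.0008, -0.0, -0.0, -0.054]
[0.085, 0.0106, 0.009, -0.0008, -0.0, -0.0, -0.054]
[0.085, 0.0101, 0.0096, -0.0008, -0.0, -0.0, -0.054]
[0.085, 0.0096, 0.0101, -0.0008, -0.0, -0.0, -0.054]
[0.085, 0.009, 0.0106, -0.0008, -0.0, -0.0, -0.054]
[0.085, 0.0084, 0.0111, -0.0008, -0.0, -0.0, -0.054]
[0.085, 0.0078, 0.0115, -0.0008, -0.0, -0.0, -0.054]
[0.085, 0.0072, 0.0119, -0.0008, -0.0, -0.0, -0.054]
end [ 0.45 -0.36  0.25]
```

Call:
apply_moves --moves '[0.085, 0.029, -0.009, -0.002, 0, 0, -0.12, 0.085, 0.03, -0.006, -0.002, 0, 0, -0.12, 0.085, 0.031, -0.002, -0.002, 0, 0, -0.12, 0.085, 0.031, 0.0015, -0.002, 0, 0, -0.12, 0.085, 0.03, 0.005, -0.002, 0, 0, -0.12, 0.085, 0.0295, 0.009, -0.002, 0, 0, -0.12, 0.085, 0.028, 0.012, -0.002, 0, 0, -0.12, 0.085, 0.027, 0.0155, -0.002, 0, 0, -0.12]'

```text
clock: 0.82
position: [0.3559, -0.4161, 0.2427]
ee_rot: [-0.004, 0.81, 0.587, -0.001]
contact_force: [0.1, 0.5, 0.7]
width: 0.0848
```

```bash
python3 - <<'E'
from h import *
s,p,R=st(); print(s["clock"],p,np.rad2deg(np.arctan2(R[1,0],R[0,0])))
p,C=plan(p,R,np.array([.50,-.25,.30]),Rtool(np.deg2rad(97)),.085)
E
```

```text
0.8167 [ 0.35593208 -0.41608911  0.24270981] 71.86237516513263
rows needed 5.4 using 8
[0.085, 0.0254, 0.0106, -0.0072, -0.001, -0.001, -0.055]
[0.085, 0.0247, 0.012, -0.0072, -0.001, -0.001, -0.055]
[0.085, 0.024, 0.0133, -0.0072, -0.001, -0.001, -0.055]
[0.085, 0.0233, 0.0146, -0.0072, -0.001, -0.001, -0.055]
[0.085, 0.0224, 0.0159, -0.0072, -0.001, -0.001, -0.055]
[0.085, 0.0215, 0.0171, -0.0072, -0.001, -0.001, -0.055]
[0.085, 0.0205, 0.0183, -0.0072, -0.001, -0.001, -0.055]
[0.085, 0.0195, 0.0194, -0.0072, -0.001, -0.001, -0.055]
end [ 0.5  -0.25  0.3 ]
```

Call:
apply_moves --moves '[0.085, 0.025, 0.011, -0.007, 0, 0, -0.055, 0.085, 0.025, 0.012, -0.007, 0, 0, -0.055, 0.085, 0.024, 0.013, -0.007, 0, 0, -0.055, 0.085, 0.023, 0.0145, -0.007, 0, 0, -0.055, 0.085, 0.0225, 0.016, -0.007, 0, 0, -0.055, 0.085, 0.0215, 0.017, -0.007, 0, 0, -0.055, 0.085, 0.0205, 0.018, -0.007, 0, 0, -0.055, 0.085, 0.0195, 0.0195, -0.007, 0, 0, -0.055]'

```text
clock: 1.48
position: [0.5041, -0.238, 0.2971]
ee_rot: [-0.008, 0.652, 0.758, 0.001]
contact_force: [-0.1, -0.7, 0.4]
width: 0.085
```

```bash
python3 - <<'E'
from h import *
from rig import imaging
d=imaging.get_image("wrist"); np.savez("w1.npz",**d); cv2.imwrite("pics/w1.png",d["image"][:,:,::-1])
s,p,R=st(); print(s["clock"],p,np.rad2deg(np.arctan2(R[1,0],R[0,0])))
p,C=plan(p,R,np.array([.50,-.03,.36]),Rtool(np.deg2rad(97)),.085)
E
```

```text
1.5333 [ 0.50818323 -0.23384527  0.29857361] 98.92373213395308
rows needed 5.1 using 8
[0.085, 0.0254, 0.0029, -0.0073, -0.0, -0.002, 0.004]
[0.085, 0.0254, 0.0028, -0.0073, -0.0, -0.002, 0.004]
[0.085, 0.0254, 0.0027, -0.0074, -0.0, -0.002, 0.004]
[0.085, 0.0254, 0.0026, -0.0074, -0.0, -0.002, 0.004]
[0.085, 0.0254, 0.0025, -0.0075, -0.0, -0.002, 0.004]
[0.085, 0.0254, 0.0024, -0.0075, -0.0, -0.002, 0.004]
[0.085, 0.0254, 0.0023, -0.0076, -0.0, -0.002, 0.004]
[0.085, 0.0254, 0.0022, -0.0076, -0.0, -0.002, 0.004]
end [ 0.5  -0.03  0.36]
```

View pics/w1.png

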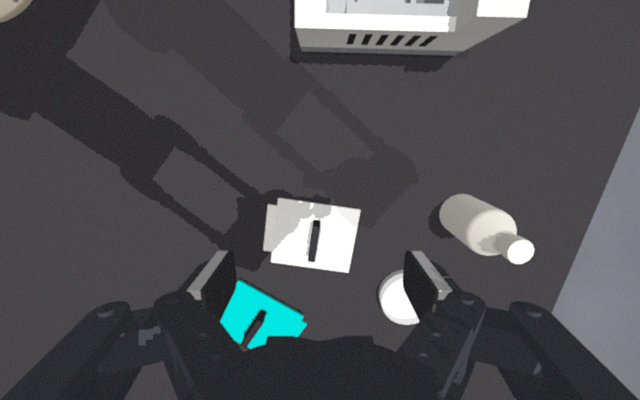

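Call:
apply_moves --moves '[0.085, 0.039, 0.005, -0.0075, 0, -0.001, 0.004, 0.085, 0.039, 0.005, -0.0075, 0, -0.001, 0.004, 0.085, 0.039, 0.005, -0.0075, 0, -0.001, 0.004, 0.085, 0.039, 0.005, -0.0075, 0, -0.001, 0.004, 0.085, 0.039, 0.005, -0.0075, 0, -0.001, 0.004, 0.085, 0.039, 0.005, -0.0075, 0, -0.001, 0.004, 0.085, 0.039, 0.005, -0.0075, 0, -0.001, 0.004, 0.085, 0.025, 0.003, -0.0075, 0, -0.001, 0.004]'

```text
clock: 2.2
position: [0.504, 0.07, 0.3579]
ee_rot: [-0.006, 0.665, 0.746, -0.001]
contact_force: [1.8, 0.3, -0.2]
width: 0.0852
```

```bash
python3 - <<'E'
from h import *
from rig import imaging
d=imaging.get_image("wrist");d=imaging.get_image("wrist"); np.savez("w2.npz",**d); cv2.imwrite("pics/w2.png",d["image"][:,:,::-1])
s,p,R=st(); print(s["clock"],p,np.rad2deg(np.arctan2(R[1,0],R[0,0])))
p,C=plan(p,R,np.array([.466,.354,.25]),Rtool(np.deg2rad(98)),.085)
E
```

```text
2.3 [0.50475962 0.07058555 0.3588142 ] 96.79990472404015
rows needed 7.3 using 8
[0.085, 0.0356, -0.0005, 0.0139, -0.001, -0.001, -0.003]
[0.085, 0.0357, -0.0005, 0.0138, -0.001, -0.001, -0.003]
[0.085, 0.0357, -0.0004, 0.0138, -0.001, -0.001, -0.003]
[0.085, 0.0357, -0.0003, 0.0138, -0.001, -0.001, -0.003]
[0.085, 0.0357, -0.0002, 0.0137, -0.001, -0.001, -0.003]
[0.085, 0.0357, -0.0001, 0.0137, -0.001, -0.001, -0.003]
[0.085, 0.0357, -0.0, 0.0137, -0.001, -0.001, -0.003]
[0.085, 0.0357, 0.0, 0.0136, -0.001, -0.001, -0.003]
end [0.466 0.354 0.25 ]
```

View pics/w2.png

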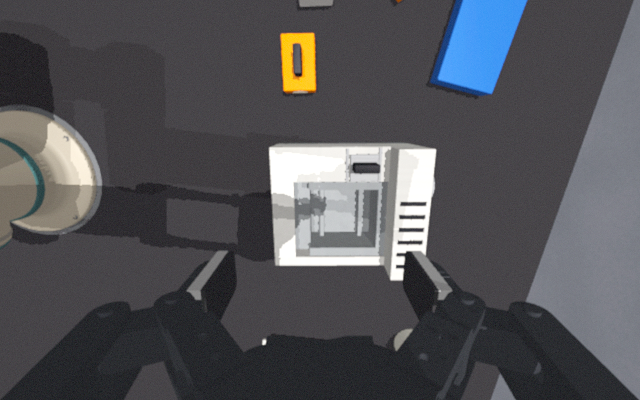

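```bash
python3 - <<'E'
from h import *
d=dict(np.load("w2.npz"))
im=d["image"][130:290,255:450]; cv2.imwrite("pics/w2z.png",cv2.resize(im[:,:,::-1],None,fx=4,fy=3.7,interpolation=cv2.INTER_CUBIC)) 
g=im.mean(2)
a=np.deg2rad(6.96); c,s=np.cos(a),np.sin(a)
T=cloud(d).reshape(-1,3)
hgt=cloud(d)[...,2]
for r in (145,160,190,215,240,257,262): print(r,[int(v) for v in hgt[r,266:300]*1000],"|",[int(v) for v in hgt[r,375:395]*1000])
for cc in (310,340,370): print("c",cc,[int(v) for v in hgt[138:192,cc]*1000],"|",[int(v) for v in hgt[250:275,cc]*1000])
E
```

```text
145 [0, 2, 0, 0, 0, 0, 1, 0, 2, 1, 49, 49, 49, 51, 51, 50, 48, 51, 48, 49, 50, 50, 50, 50, 51, 49, 51, 52, 50, 51, 50, 51, 54, 51] | [59, 61, 62, 61, 62, 59, 62, 61, 61, 62, 63, 62, 61, 62, 62, 62, 63, 62, 63, 63]
160 [2, 0, 1, 0, 100, 101, 102, 102, 101, 99, 100, 100, 102, 100, 102, 100, 101, 100, 100, 100, 100, 100, 101, 101, 101, 99, 100, 101, 101, 101, 101, 99, 100, 101] | [109, 107, 109, 111, 103, 102, 103, 100, 99, 100, 100, 101, 100, 100, 100, 100, 105, 112, 116, 121]
190 [2, 1, 1, 0, 0, 2, 100, 101, 100, 99, 100, 101, 101, 100, 101, 101, 99, 99, 101, 100, 101, 99, 101, 100, 100, 100, 100, 100, 71, 70, 70, 70, 72, 70] | [69, 76, 84, 92, 95, 94, 96, 96, 94, 96, 95, 96, 95, 100, 105, 110, 118, 120, 128, 133]Traceback (most recent call last):
  File "<stdin>", line 8, in <module>
ValueError: cannot convert float NaN to integer
```

View pics/w2z.png

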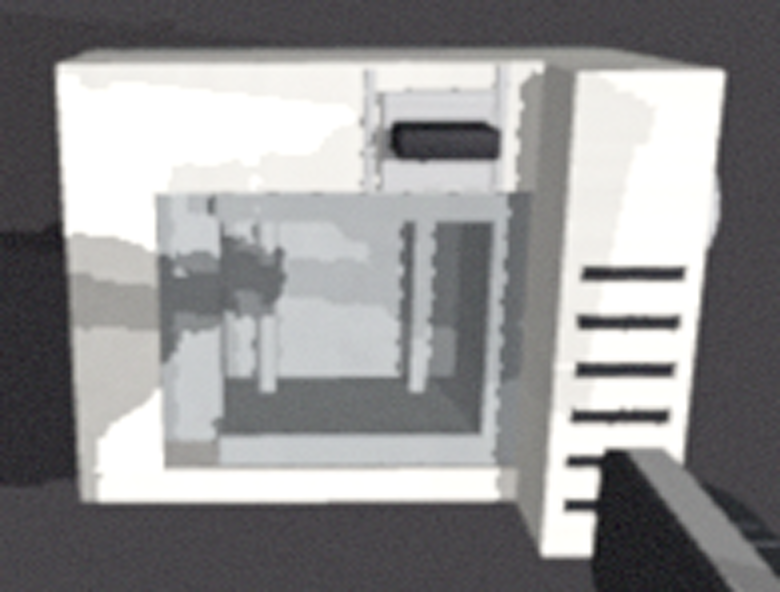

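```bash
python3 - <<'E'
from h import *
d=dict(np.load("w2.npz")); H=np.nan_to_num(cloud(d)[...,2],nan=-1)
def fit(pts,axis):
    X=np.array([ray(d,u,v,.1) for u,v in pts])[:,:2]
    vx,vy,x0,y0=cv2.fitLine(X.astype(np.float32),cv2.DIST_HUBER,0,.001,.001).ravel()
    if axis=='x' and vx<0 or axis=='y' and vy<0: vx,vy=-vx,-vy
    ang=np.rad2deg(np.arctan2(vy,vx)) - (90 if axis=='y' else 0)
    res=np.std((X-[x0,y0])@[-vy,vx])
    return ang,X,res
top=lambda h:abs(h-.1)<.0035
E={}
o=[];l=[]
for r in range(195,245):
    cs=[c for c in range(262,305) if top(H[r,c])]; o.append((cs[0]-.5,r)); l.append((cs[-1]+.5,r))
E["outer-x"]=fit(o[:],'y'); E["ledge"]=fit(l,'y')
t=[];u=[]
for c in range(300,340):
    rs=[r for r in range(140,184+4) if top(H[r,c])]; t.append((c,rs[0]-.5)); u.append((c,rs[-1]+.5))
E["outer+y"]=fit(t,'x'); E["open+y"]=fit(u,'x')
b=[];e=[]
for c in range(312,372):
    rs=[r for r in range(240,275) if H[r,c]>.0975]
    b.append((c,rs[0]-.5)); e.append((c,rs[-1]+.5))
E["open-y"]=fit(b,'x');E["outer-y"]=fit(e,'x')
yaw=np.deg2rad(np.mean([E[k][0] for k in E])); c,s=np.cos(yaw),np.sin(yaw)
print({k:(round(float(v[0]),2),round(v[2]*1000,2)) for k,v in E.items()},np.rad2deg(yaw))
yaw=np.deg2rad(6.96); c,s=np.cos(yaw),np.sin(yaw)
for k,(a,X,_) in E.items():
    L=X@np.array([[c,-s],[s,c]]); print(k,np.median(L,0).round(4))
E
```

```text
{'outer-x': (7.48, np.float64(0.47)), 'ledge': (7.29, np.float64(0.46)), 'outer+y': (8.64, np.float64(0.45)), 'open+y': (5.89, np.float64(3.54)), 'open-y': (7.87, np.float64(3.17)), 'outer-y': (6.99, np.float64(0.22))} 7.358843
outer-x [ 0.4394 -0.0539]
ledge [ 0.4721 -0.0539]
outer+y [0.5093 0.0531]
open+y [0.5091 0.0036]
open-y [ 0.543  -0.1126]
outer-y [ 0.5432 -0.1296]
```

Call:
apply_moves --moves '[0.085, 0.037, -0.0005, 0.016, 0, -0.001, -0.003, 0.085, 0.037, -0.0005, 0.016, 0, -0.001, -0.003, 0.085, 0.037, -0.0005, 0.016, 0, -0.001, -0.003, 0.085, 0.037, -0.0005, 0.016, 0, -0.001, -0.003, 0.085, 0.037, 0, 0.016, 0, -0.001, -0.003, 0.085, 0.037, 0, 0.016, 0, -0.001, -0.003, 0.085, 0.037, 0, 0.016, 0, -0.001, -0.003, 0.085, 0.03, 0, 0.015, 0, -0.001, -0.003]'

```text
clock: 2.97
position: [0.4719, 0.3535, 0.2276]
ee_rot: [0.006, 0.661, 0.751, -0.002]
contact_force: [0.5, -0.2, 0.9]
width: 0.0851
```

```bash
python3 - <<'E'
from h import *
from rig import imaging
d=imaging.get_image("wrist");d=imaging.get_image("wrist"); np.savez("w3.npz",**d); cv2.imwrite("pics/w3.png",d["image"][:,:,::-1])
def meas(d,x0,x1,y0,y1,zt,zb,tol=.003,bz=None):
    Q=cloud(d).reshape(-1,3); hsv=cv2.cvtColor(d["image"],cv2.COLOR_RGB2HSV).reshape(-1,3)
    inb=(Q[:,0]>x0)&(Q[:,0]<x1)&(Q[:,1]>y0)&(Q[:,1]<y1)
    T=Q[inb&(np.abs(Q[:,2]-zt)<tol)&(hsv[:,1]<60)]; B=Q[inb&(np.abs(Q[:,2]-zb)<.005)]
    print("top",len(T),cv2.minAreaRect(T[:,:2].astype(np.float32)*1000),np.median(T[:,2]))
    print("grip",len(B),cv2.minAreaRect(B[:,:2].astype(np.float32)*1000),np.median(B[:,2]))
meas(d,.40,.53,.28,.42,.03,.058)
meas(dict(np.load("w1.npz")),.40,.61,-.42,-.27,.012,.044)
s,p,R=st(); print(s["clock"],p,np.rad2deg(np.arctan2(R[1,0],R[0,0])))
E
```

```text
top 2281 ((462.73388671875, 356.6866149902344), (49.687767028808594, 80.21495056152344), 8.316567420959473) 0.030648522196489295
grip 372 ((463.12042236328125, 356.65399169921875), (11.80270004272461, 39.42010498046875), 9.332941055297852) 0.05852035893714519
top 4818 ((509.93280029296875, -342.24261474609375), (130.13211059570312, 111.56395721435547), 0.24955476820468903) 0.01257715179957066
grip 298 ((509.8111877441406, -341.3290100097656), (11.95428466796875, 59.26338577270508), 0.20000094175338745) 0.04432336407687774
3.0667 [0.47012196 0.35449507 0.22492855] 97.5125224478255
```

View pics/w3.png

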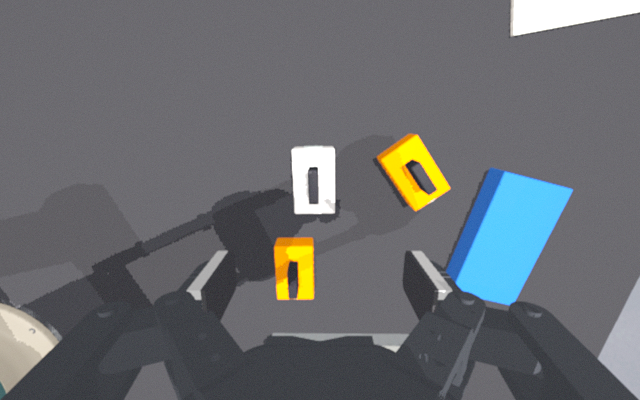

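```bash
python3 - <<'E'
from h import *
s,p,R=st()
plan(p,R,np.array([.463,.3567,.06]),Rtool(np.deg2rad(98.4)),.045)
E
```

```text
rows needed 4.0 using 8
[0.045, 0.0007, -0.0008, 0.0206, -0.0, 0.002, -0.002]
[0.045, 0.0006, -0.0008, 0.0206, -0.0, 0.002, -0.002]
[0.045, 0.0006, -0.0008, 0.0206, -0.0, 0.002, -0.002]
[0.045, 0.0006, -0.0008, 0.0206, -0.0, 0.002, -0.002]
[0.045, 0.0005, -0.0008, 0.0206, -0.0, 0.002, -0.002]
[0.045, 0.0005, -0.0008, 0.0206, -0.0, 0.002, -0.002]
[0.045, 0.0005, -0.0008, 0.0206, -0.0, 0.002, -0.002]
[0.045, 0.0004, -0.0008, 0.0206, -0.0, 0.002, -0.002]
end [0.463 0.357 0.06 ]
```

Call:
apply_moves --moves '[0.045, 0.0006, -0.001, 0.025, 0, 0.002, -0.002, 0.045, 0.0006, -0.001, 0.025, 0, 0.002, -0.002, 0.045, 0.0006, -0.001, 0.025, 0, 0.002, -0.002, 0.045, 0.0006, -0.001, 0.025, 0, 0.002, -0.002, 0.045, 0.0006, -0.001, 0.025, 0, 0.002, -0.002, 0.045, 0.0006, -0.001, 0.02, 0, 0.002, -0.002, 0.045, 0.0004, -0.001, 0.015, 0, 0.002, -0.002, 0.045, 0, 0, 0.005, 0, 0, 0]'

```text
clock: 3.73
position: [0.4697, 0.3464, 0.0551]
ee_rot: [0.003, 0.655, 0.756, 0.0]
contact_force: [-0.2, -0.4, -0.4]
width: 0.0449
```

```bash
python3 - <<'E'
from h import *
s,p,R=st(); print(s["clock"],p,s["width"])
plan(p,R,np.array([.463,.3567,.034]),Rtool(np.deg2rad(98.4)),.045,n=3)
E
```

```text
3.7333 [0.46972906 0.34639614 0.055138  ] 0.04492599558015374
rows needed 0.6 using 3
[0.045, 0.0038, -0.0018, 0.007, 0.002, 0.002, -0.001]
[0.045, 0.0037, -0.0017, 0.007, 0.002, 0.002, -0.001]
[0.045, 0.0037, -0.0017, 0.007, 0.002, 0.002, -0.001]
end [0.463 0.357 0.034]
```

Call:
apply_moves --moves '[0.045, 0.0035, -0.002, 0.004, 0.002, 0.002, 0, 0.045, 0.0035, -0.002, 0.004, 0.002, 0.002, 0, 0.045, 0.0035, -0.002, 0.004, 0.002, 0.002, 0, 0.045, 0.001, -0.001, 0.004, 0, 0, 0, 0.045, 0, 0, 0.003, 0, 0, 0, 0.045, 0, 0, 0.002, 0, 0, 0, 0.045, 0, 0, 0, 0, 0, 0, 0.045, 0, 0, 0, 0, 0, 0]'

```text
clock: 4.4
position: [0.4643, 0.356, 0.0354]
ee_rot: [0.0, 0.656, 0.755, 0.002]
contact_force: [0.2, 0.5, 1.2]
width: 0.0447
```

```bash
python3 - <<'E'
from h import *
s,p,R=st(); print(s["clock"],p,s["width"],s["contact_force"])
plan(p,R,np.array([.463,.3567,.034]),Rtool(np.deg2rad(98.4)),.045,n=2)
E
```

```text
4.4 [0.46430775 0.35599361 0.0353959 ] 0.044656059398415215 [0.20220999 0.49781294 1.19388452]
rows needed 0.1 using 2
[0.045, 0.0004, -0.0006, 0.0007, 0.002, -0.001, -0.003]
[0.045, 0.0004, -0.0006, 0.0007, 0.002, -0.001, -0.003]
end [0.463 0.357 0.034]
```

Close on the blade.

Call:
apply_moves --moves '[0.045, 0, -0.0008, 0.001, 0.002, 0, -0.003, 0.0, 0, 0, 0, 0, 0, 0, 0.0, 0, 0, 0, 0, 0, 0, 0.0, 0, 0, 0, 0, 0, 0, 0.0, 0, 0, 0, 0, 0, 0, 0.0, 0, 0, 0, 0, 0, 0, 0.0, 0, 0, 0, 0, 0, 0, 0.0, 0, 0, 0, 0, 0, 0]' --newtons 60

```text
clock: 5.07
position: [0.4634, 0.3561, 0.035]
ee_rot: [-0.0, 0.654, 0.756, 0.002]
contact_force: [0.1, 0.5, -0.3]
width: 0.0106
```

```bash
python3 - <<'E'
from h import *
s,p,R=st(); print(s["clock"],p,s["width"],s["contact_force"],R[:,2])
yaw=np.deg2rad(97)
p2,C=plan(p,R,p+[0,0,.19],Rtool(yaw),0.0)
O=np.array([.5419,.0110]); 
l=np.deg2rad(7.05); b=O+np.array([6*np.cos(l),6*np.sin(l)])/1000; print(b)
E
```

```text
5.0667 [0.46340128 0.35610113 0.0349967 ] 0.01055780690300404 [ 0.11459912  0.4978095  -0.33571758] [ 0.00142232  0.00286646 -0.99999488]
rows needed 4.6 using 8
[0.0, 0.0001, 0.0, -0.0237, 0.0, -0.0, 0.003]
[0.0, 0.0001, 0.0, -0.0237, 0.0, -0.0, 0.003]
[0.0, 0.0, 0.0, -0.0237, 0.0, -0.0, 0.003]
[0.0, 0.0, 0.0, -0.0237, 0.0, -0.0, 0.003]
[0.0, 0.0, 0.0, -0.0237, 0.0, -0.0, 0.003]
[0.0, 0.0, 0.0, -0.0237, 0.0, -0.0, 0.003]
[0.0, 0.0, 0.0, -0.0237, 0.0, -0.0, 0.003]
[0.0, 0.0, 0.0, -0.0237, 0.0, -0.0, 0.003]
end [0.463 0.356 0.225]
[0.54785464 0.01173641]
```

Call:
apply_moves --moves '[0, 0, 0, -0.02, 0, 0, 0.003, 0, 0, 0, -0.03, 0, 0, 0.003, 0, 0, 0, -0.03, 0, 0, 0.003, 0, 0, 0.002, -0.03, 0, 0, 0.003, 0, -0.015, 0.004, -0.03, 0, 0, 0.003, 0, -0.025, 0.006, -0.025, 0, 0, 0.003, 0, -0.03, 0.006, -0.02, 0, 0, 0.003, 0, -0.03, 0.006, -0.01, 0, 0, 0]'

```text
clock: 5.73
position: [0.4954, 0.2599, 0.231]
ee_rot: [-0.004, 0.659, 0.752, -0.006]
contact_force: [1.2, 0.1, -2.1]
width: 0.0107
```

```bash
python3 - <<'E'
from h import *
s,p,R=st(); print(s["clock"],p,s["width"],s["contact_force"],R[:,2])
plan(p,R,np.array([.5479,.0117,.235]),Rtool(np.deg2rad(97.05)),0.0)
E
```

```text
5.7333 [0.49543918 0.25994023 0.23096839] 0.010708678363618784 [ 1.16585682  0.12278266 -2.13467055] [-0.01364898 -0.00295516 -0.99990248]
rows needed 6.1 using 8
[0.0, -0.0316, 0.0024, -0.0005, -0.002, 0.0, 0.001]
[0.0, -0.0316, 0.0025, -0.0005, -0.002, 0.0, 0.001]
[0.0, -0.0316, 0.0025, -0.0005, -0.002, 0.0, 0.001]
[0.0, -0.0316, 0.0025, -0.0005, -0.002, 0.0, 0.001]
[0.0, -0.0316, 0.0026, -0.0005, -0.002, 0.0, 0.001]
[0.0, -0.0316, 0.0026, -0.0005, -0.002, 0.0, 0.001]
[0.0, -0.0316, 0.0026, -0.0005, -0.002, 0.0, 0.001]
[0.0, -0.0316, 0.0027, -0.0005, -0.002, 0.0, 0.001]
end [0.548 0.012 0.235]
```

Call:
apply_moves --moves '[0, -0.033, 0.0025, -0.001, -0.002, 0, 0.001, 0, -0.033, 0.0025, -0.001, -0.002, 0, 0.001, 0, -0.033, 0.0025, -0.001, -0.002, 0, 0.001, 0, -0.033, 0.0025, -0.001, -0.002, 0, 0.001, 0, -0.033, 0.0025, -0.001, -0.002, 0, 0.001, 0, -0.033, 0.0025, -0.001, -0.002, 0, 0.001, 0, -0.025, 0.002, -0.001, -0.002, 0, 0.001, 0, -0.01, 0.001, 0, 0, 0, 0]'

```text
clock: 6.4
position: [0.5458, 0.0174, 0.2409]
ee_rot: [0.004, 0.662, 0.749, 0.002]
contact_force: [0.5, 0.5, -2.2]
width: 0.0112
```

```bash
python3 - <<'E'
from h import *
from rig import imaging
d=imaging.get_image("wrist");d=imaging.get_image("wrist"); np.savez("w4.npz",**d); cv2.imwrite("pics/w4.png",d["image"][:,:,::-1])
s,p,R=st(); print(s["clock"],p,s["width"],s["contact_force"],R[:,2],np.rad2deg(np.arctan2(R[1,0],R[0,0])))
plan(p,R,np.array([.5479,.0117,.17]),Rtool(np.deg2rad(97.05)),0.0)
E
```

```text
6.5 [0.54557092 0.01907305 0.24061916] 0.010640663342944102 [-0.99240209 -0.29875687 -2.28511176] [ 6.97565962e-03 -3.21050584e-04 -9.99975618e-01] 97.01221987532722
rows needed 1.7 using 8
[0.0, -0.0009, 0.0001, 0.0088, 0.001, 0.0, -0.0]
[0.0, -0.0009, 0.0001, 0.0088, 0.001, 0.0, -0.0]
[0.0, -0.0009, 0.0001, 0.0088, 0.001, 0.0, -0.0]
[0.0, -0.0009, 0.0001, 0.0088, 0.001, 0.0, -0.0]
[0.0, -0.0009, 0.0001, 0.0088, 0.001, 0.0, -0.0]
[0.0, -0.0009, 0.0002, 0.0088, 0.001, 0.0, -0.0]
[0.0, -0.0009, 0.0002, 0.0088, 0.001, 0.0, -0.0]
[0.0, -0.0009, 0.0002, 0.0088, 0.001, 0.0, -0.0]
end [0.548 0.012 0.17 ]
```

View pics/w4.png

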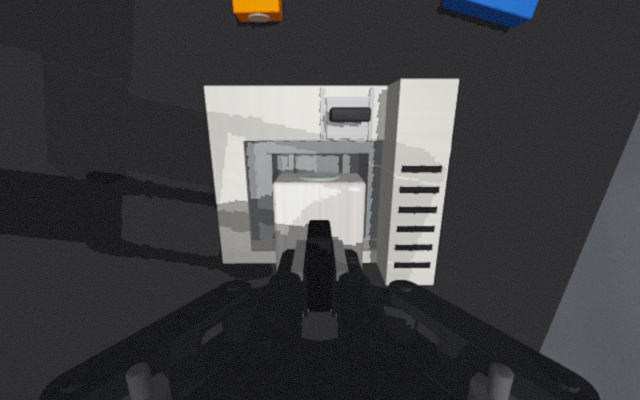

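```bash
python3 - <<'E'
from h import *
d=dict(np.load("w4.npz")); P=cloud(d); H=np.nan_to_num(P[...,2],nan=-1)
top=lambda h:abs(h-.1)<.0035
a=np.deg2rad(7.05);c,s=np.cos(a),np.sin(a); M=np.array([[c,-s],[s,c]])
def rep(n,pts,z=.1):
    X=np.array([ray(d,u,v,z) for u,v in pts])[:,:2]; v=cv2.fitLine(X.astype(np.float32),cv2.DIST_HUBER,0,.001,.001).ravel()
    print(n,np.median(X@M,0).round(4),"ang",np.rad2deg(np.arctan(v[1]/v[0])) if abs(v[0])>abs(v[1]) else -np.rad2deg(np.arctan(v[0]/v[1])))
l=[];o=[]
for r in range(155,245):
    cs=[q for q in range(200,262) if top(H[r,q])]; l.append((cs[-1]+.5,r)); o.append((cs[0]-.5,r))
rep("ledge",l); rep("outer-x",o)
u=[]
for q in range(260,312):
    rs=[r for r in range(85,150) if top(H[r,q])]; u.append((q,rs[-1]+.5))
rep("open+y",u)
# lamp top
m=(np.abs(H-.235)<.008); m[:, :265]=0; m[:,372:]=0; m[:160]=0; m[260:]=0
Q=P[m]; print(len(Q)); A=np.c_[Q[:,:2]-Q[:,:2].mean(0),np.ones(len(Q))]; print("tilt",np.linalg.lstsq(A,Q[:,2],rcond=None)[0])
L=Q[:,:2]@M; print(np.percentile(L,[0.5,99.5],axis=0))
print(cv2.minAreaRect(Q[:,:2].astype(np.float32)*1000))
s,p,R=st(); print("tcp L",p[:2]@M)
E
```

```text
ledge [ 0.4723 -0.0573] ang 7.117054
outer-x [ 0.4391 -0.0572] ang 7.1407065
open+y [ 0.5124 -0.0016] ang -1.6580358
5674
tilt [ 0.00510279 -0.0474219   0.23593475]
[[ 0.51973479 -0.05362808]
 [ 0.56909407 -0.00905085]]
((544.2755737304688, 34.411476135253906), (50.98064041137695, 47.73088836669922), 6.843194961547852)
tcp L [ 0.54378702 -0.04803205]
```

```bash
python3 - <<'E'
from h import *
d=dict(np.load("w4.npz")); P=cloud(d); H=np.nan_to_num(P[...,2],nan=-1)
m=np.abs(H-.1)<.006; m[:95]=0;m[260:]=0; m[:,:210]=0; m[:,250:]=0
def pl(Q):
    A=np.c_[Q[:,:2]-Q[:,:2].mean(0),np.ones(len(Q))]; return np.linalg.lstsq(A,Q[:,2],rcond=None)[0]
print("src",pl(P[m])); m=np.abs(H)<.02; print("bench",pl(P[m]))
a=np.deg2rad(7.05);c,s=np.cos(a),np.sin(a)
t=np.array([c*.5448+s*.055, s*.5448-c*.055,.17]); print(t)
s_,p,R=st()
plan(p,R,t,Rtool(np.deg2rad(97.05)),0.0)
E
```

```text
src [-0.00826913  0.00051334  0.10072996]
bench [-0.00099182  0.00185801  0.00084559]
[0.54743145 0.01228211 0.17      ]
rows needed 1.7 using 8
[0.0, -0.0009, 0.0001, 0.0088, 0.001, 0.0, -0.0]
[0.0, -0.0009, 0.0001, 0.0088, 0.001, 0.0, -0.0]
[0.0, -0.0009, 0.0001, 0.0088, 0.001, 0.0, -0.0]
[0.0, -0.0009, 0.0001, 0.0088, 0.001, 0.0, -0.0]
[0.0, -0.0009, 0.0001, 0.0088, 0.001, 0.0, -0.0]
[0.0, -0.0009, 0.0001, 0.0088, 0.001, 0.0, -0.0]
[0.0, -0.0009, 0.0001, 0.0088, 0.001, 0.0, -0.0]
[0.0, -0.0009, 0.0001, 0.0088, 0.001, 0.0, -0.0]
end [0.547 0.012 0.17 ]
```

Call:
apply_moves --moves '[0, -0.003, 0, 0.008, 0.002, 0.012, 0, 0, -0.003, 0, 0.01, 0.002, 0.012, 0, 0, -0.002, 0, 0.012, 0.002, 0.012, 0, 0, -0.001, 0, 0.014, 0, 0.011, 0, 0, 0, 0, 0.014, 0, 0, 0, 0, 0, 0, 0.012, 0, 0, 0, 0, 0, 0, 0.005, 0, 0, 0, 0, 0, 0, 0, 0, 0, 0]' --newtons 90

```text
clock: 7.17
position: [0.5423, 0.0202, 0.1546]
ee_rot: [-0.025, 0.66, 0.751, 0.017]
contact_force: [-0.2, 0.1, -2.7]
width: 0.01
```

```bash
python3 - <<'E'
from h import *
s,p,R=st(); print(s["clock"],p,s["width"],s["contact_force"],R[:,2],np.rad2deg(np.arctan2(R[1,0],R[0,0])))
TR=Rtool(np.deg2rad(97.05))@Ro.from_rotvec([0,.047,0]).as_matrix()
plan(p,R,np.array([.5474,.0123,.07]),TR,0.0)
E
```

```text
7.1667 [0.54234878 0.02020132 0.15456221] 0.009957143279288237 [-0.20747184  0.10836337 -2.74241873] [-0.01529597  0.05764741 -0.99821982] 97.41788932903941
rows needed 2.0 using 8
[0.0, -0.0017, 0.0006, 0.0105, -0.001, -0.002, 0.001]
[0.0, -0.0017, 0.0006, 0.0105, -0.001, -0.002, 0.001]
[0.0, -0.0017, 0.0006, 0.0105, -0.001, -0.002, 0.001]
[0.0, -0.0016, 0.0006, 0.0105, -0.001, -0.002, 0.001]
[0.0, -0.0016, 0.0005, 0.0105, -0.001, -0.002, 0.001]
[0.0, -0.0016, 0.0005, 0.0105, -0.001, -0.002, 0.001]
[0.0, -0.0016, 0.0005, 0.0105, -0.001, -0.002, 0.001]
[0.0, -0.0016, 0.0005, 0.0105, -0.001, -0.002, 0.001]
end [0.547 0.012 0.07 ]
```

Call:
apply_moves --moves '[0, -0.004, 0.002, 0, -0.005, -0.004, 0.002, 0, -0.004, 0.002, 0, -0.004, -0.004, 0.002, 0, -0.003, 0.001, 0.002, 0, -0.003, 0, 0, -0.001, 0.0005, 0.004, 0, 0, 0, 0, -0.001, 0.0005, 0.008, 0, 0, 0, 0, 0, 0, 0.008, 0, 0, 0, 0, 0, 0, 0.005, 0, 0, 0, 0, 0, 0, 0, 0, 0, 0]'

```text
clock: 7.83
position: [0.5521, 0.0091, 0.1256]
ee_rot: [-0.016, 0.661, 0.75, 0.018]
contact_force: [-0.3, 1.3, -2.3]
width: 0.0102
```

```bash
python3 - <<'E'
from h import *
s,p,R=st(); print(s["clock"],p,s["width"],s["contact_force"],R[:,2],np.rad2deg(np.arctan2(R[1,0],R[0,0])))
TR=Rtool(np.deg2rad(97.05))@Ro.from_rotvec([0,.047,0]).as_matrix()
plan(p,R,np.array([.5474,.0123,.07]),TR,0.0)
E
```

```text
7.8333 [0.552113   0.00905607 0.12556736] 0.01018754295506251 [-0.343819    1.28826868 -2.28365639] [-2.53260863e-04  4.71287636e-02 -9.98888790e-01] 97.26923388090437
rows needed 1.3 using 8
[0.0, 0.0002, -0.0006, 0.007, 0.001, 0.0, 0.0]
[0.0, 0.0002, -0.0006, 0.007, 0.001, 0.0, 0.0]
[0.0, 0.0002, -0.0006, 0.007, 0.001, 0.0, 0.0]
[0.0, 0.0001, -0.0006, 0.007, 0.001, 0.0, 0.0]
[0.0, 0.0001, -0.0006, 0.007, 0.001, 0.0, 0.0]
[0.0, 0.0001, -0.0005, 0.007, 0.001, 0.0, 0.0]
[0.0, 0.0001, -0.0005, 0.007, 0.001, 0.0, 0.0]
[0.0, 0.0001, -0.0005, 0.007, 0.001, 0.0, 0.0]
end [0.547 0.012 0.07 ]
```

Call:
apply_moves --moves '[0, 0.001, -0.002, 0, 0, 0, 0, 0, 0.001, -0.002, 0, 0, 0, 0, 0, 0, -0.001, 0.004, 0, 0, 0, 0, 0, 0, 0.008, 0, 0, 0, 0, 0, 0, 0.006, 0, 0, 0, 0, 0, 0, 0.003, 0, 0, 0, 0, 0, 0, 0, 0, 0, 0, 0, 0, 0, 0, 0, 0, 0]'

```text
clock: 8.5
position: [0.5457, 0.0121, 0.102]
ee_rot: [-0.016, 0.661, 0.75, 0.017]
contact_force: [0.8, -0.1, -2.4]
width: 0.01
```

```bash
python3 - <<'E'
from h import *
s,p,R=st(); print(s["clock"],p,s["width"],s["contact_force"],R[:,2],np.rad2deg(np.arctan2(R[1,0],R[0,0])))
TR=Rtool(np.deg2rad(97.05))@Ro.from_rotvec([0,.047,0]).as_matrix()
plan(p,R,np.array([.5474,.0123,.065]),TR,0.0)
E
```

```text
8.5 [0.54566947 0.01205807 0.10195235] 0.009974169006755266 [ 0.84652146 -0.12190163 -2.38312871] [-0.00142912  0.04753298 -0.99886865] 97.28461670854956
rows needed 0.9 using 8
[0.0, -0.0002, 0.0002, 0.0046, 0.001, -0.0, 0.001]
[0.0, -0.0002, 0.0002, 0.0046, 0.001, -0.0, 0.001]
[0.0, -0.0002, 0.0002, 0.0046, 0.001, -0.0, 0.001]
[0.0, -0.0002, 0.0002, 0.0046, 0.001, -0.0, 0.001]
[0.0, -0.0002, 0.0002, 0.0046, 0.001, -0.0, 0.001]
[0.0, -0.0002, 0.0002, 0.0046, 0.001, -0.0, 0.001]
[0.0, -0.0002, 0.0002, 0.0046, 0.001, -0.0, 0.001]
[0.0, -0.0002, 0.0002, 0.0046, 0.001, -0.0, 0.001]
end [0.547 0.012 0.065]
```

Call:
apply_moves --moves '[0, -0.0005, 0.001, 0.002, 0, 0, 0, 0, -0.0005, 0.001, 0.004, 0, 0, 0, 0, 0, 0, 0.006, 0, 0, 0, 0, 0, 0, 0.006, 0, 0, 0, 0, 0, 0, 0.006, 0, 0, 0, 0, 0, 0, 0.006, 0, 0, 0, 0, 0, 0, 0.003, 0, 0, 0, 0, 0, 0, 0, 0, 0, 0]'

```text
clock: 9.17
position: [0.5486, 0.0128, 0.0654]
ee_rot: [-0.016, 0.661, 0.75, 0.018]
contact_force: [-0.1, -0.0, -2.6]
width: 0.0102
```

```bash
python3 - <<'E'
from h import *
from rig import imaging
d=imaging.get_image("wrist"); np.savez("w5.npz",**d); cv2.imwrite("pics/w5.png",d["image"][:,:,::-1])
s,p,R=st(); print(s["clock"],p,s["width"],s["contact_force"],R[:,2],np.rad2deg(np.arctan2(R[1,0],R[0,0])))
E
```

```text
9.2167 [0.54854041 0.01279183 0.06559679] 0.010087350289000466 [-0.27428562 -0.05764535 -3.13858897] [-8.46765098e-04  4.73751808e-02 -9.98876807e-01] 97.27919844714093
```

View pics/w5.png

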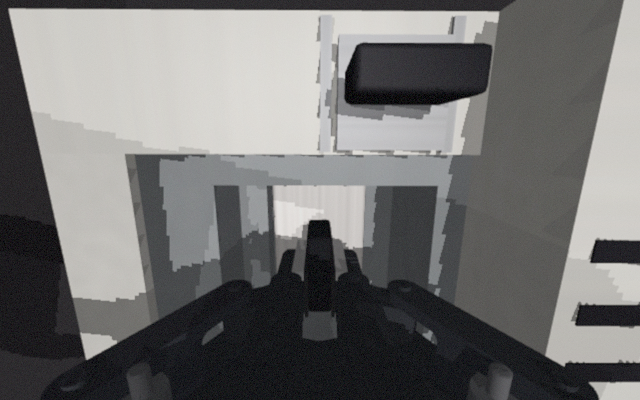

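Call:
apply_moves --moves '[0, 0, 0, 0.002, 0, 0, 0, 0, 0, 0, 0.002, 0, 0, 0, 0, 0, 0, 0.001, 0, 0, 0, 0, 0, 0, 0.001, 0, 0, 0, 0, 0, 0, 0.001, 0, 0, 0, 0, 0, 0, 0.001, 0, 0, 0, 0, 0, 0, 0, 0, 0, 0, 0, 0, 0, 0, 0, 0, 0]'

```text
clock: 9.88
position: [0.5496, 0.013, 0.0618]
ee_rot: [-0.014, 0.66, 0.751, 0.019]
contact_force: [-0.2, -0.3, -1.9]
width: 0.01
```

Call:
apply_moves --moves '[0, 0, -0.0005, 0.0015, 0, 0, 0, 0, 0, -0.0005, 0.001, 0, 0, 0, 0, 0, -0.0005, 0.001, 0, 0, 0, 0, 0, 0, 0.001, 0, 0, 0, 0, 0, 0, 0.001, 0, 0, 0, 0, 0, 0, 0, 0, 0, 0, 0, 0, 0, 0, 0, 0, 0, 0, 0, 0, 0, 0, 0, 0]'

```text
clock: 10.55
position: [0.5497, 0.0133, 0.0615]
ee_rot: [-0.012, 0.66, 0.751, 0.02]
contact_force: [-1.1, -0.3, 2.3]
width: 0.0104
```

```bash
python3 - <<'E'
from h import *
from rig import imaging
d=imaging.get_image("wrist"); cv2.imwrite("pics/w6.png",d["image"][:,:,::-1]); P=cloud(d); H=np.nan_to_num(P[...,2],nan=-1)
m=np.abs(H-.056)<.007; m[:188]=0;m[300:]=0; m[:,:276]=0; m[:,362:]=0
Q=P[m]; A=np.c_[Q[:,:2]-Q[:,:2].mean(0),np.ones(len(Q))]; print(len(Q),np.linalg.lstsq(A,Q[:,2],rcond=None)[0], Q.mean(0),cv2.minAreaRect(Q[:,:2].astype(np.float32)*1000))
s,p,R=st(); print(p,R[:,2],s["contact_force"],s["moment"])
E
```

```text
4506 [0.00063223 0.04559501 0.05803605] [0.54692053 0.03399194 0.05803605] ((547.5811157226562, 25.49736785888672), (49.222312927246094, 50.150306701660156), 9.539310455322266)
[0.54973508 0.01325432 0.06150028] [ 0.00850011  0.04593464 -0.99890828] [0.70279001 0.41151185 2.15381838] [-0.12441522  0.21404433 -0.0354629 ]
```

Call:
apply_moves --moves '[0, 0, -0.001, -0.001, 0, -0.015, 0, 0, 0, -0.001, 0, 0.003, -0.016, 0, 0, 0, -0.001, 0, 0.003, -0.015, 0, 0, 0, 0, 0, 0, 0, 0, 0, 0, 0, 0, 0, 0, 0, 0, 0, 0, 0.0, 0, 0, 0, 0, 0, 0, 0, 0, 0, 0, 0, 0, 0, 0, 0, 0, 0]'

```text
clock: 11.27
position: [0.5461, 0.0136, 0.0604]
ee_rot: [0.004, 0.66, 0.751, 0.0]
contact_force: [0.5, -0.3, -1.4]
width: 0.0102
```

```bash
python3 - <<'E'
from h import *
from rig import imaging
d=imaging.get_image("wrist"); cv2.imwrite("pics/w6.png",d["image"][:,:,::-1]); P=cloud(d); H=np.nan_to_num(P[...,2],nan=-1)
m=np.abs(H-.056)<.007; m[:188]=0;m[300:]=0; m[:,:276]=0; m[:,362:]=0
Q=P[m]; A=np.c_[Q[:,:2]-Q[:,:2].mean(0),np.ones(len(Q))]; print(len(Q),np.linalg.lstsq(A,Q[:,2],rcond=None)[0], Q.mean(0))
s,p,R=st(); print(s["clock"],p,R[:,2],s["contact_force"],s["moment"])
E
```

```text
3853 [-0.00102243  0.00019726  0.05596363] [0.54349704 0.03165466 0.05596363]
11.3167 [0.54609431 0.0135047  0.060373  ] [ 0.00664097 -0.00479678 -0.99996644] [ 0.72574843 -0.16492135 -2.53504972] [0.02915209 0.02852326 0.01734488]
```

View pics/w6.png

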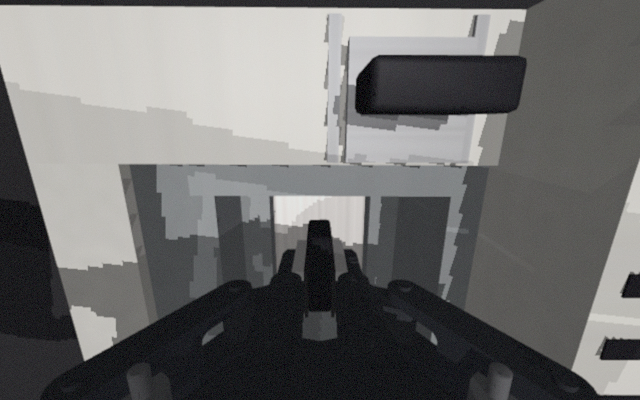

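Call:
apply_moves --moves '[0, 0, 0.0005, 0.001, 0, 0, 0, 0, 0, 0.0005, 0.001, 0, 0, 0, 0, 0, 0, 0.0005, 0, 0, 0, 0, 0, 0, 0, 0, 0, 0, 0.03, 0, 0, 0, 0, 0, 0, 0.03, 0, 0, 0, 0, 0, 0, 0.03, 0, 0, 0, 0, 0, 0, 0.03, 0, 0, 0, 0, 0, 0]'

```text
clock: 11.98
position: [0.548, 0.0127, 0.0609]
ee_rot: [0.005, 0.661, 0.751, 0.001]
contact_force: [0.4, -0.5, 0.3]
width: 0.03
```

```bash
python3 - <<'E'
from h import *
from rig import imaging
s,p,R=st(); print(s["clock"],p,R[:,2],s["contact_force"],s["width"])
E
```

```text
11.9833 [0.54797184 0.01271786 0.0609472 ] [ 0.00910676 -0.0052282  -0.99994486] [ 0.35946302 -0.4616685   0.30303881] 0.0300003337204966
```

Call:
apply_moves --moves '[0.03, 0, 0, -0.015, 0, 0, 0, 0.03, 0, 0, -0.035, 0, 0, 0, 0.03, 0, 0, -0.038, 0, 0, 0, 0.03, 0, 0, -0.038, 0, 0, 0, 0.03, -0.015, 0, -0.035, 0, 0, 0, 0.05, -0.035, 0.003, -0.015, 0, 0, 0.015, 0.05, -0.04, 0.003, 0, 0, 0, 0.015, 0.05, -0.04, 0.003, 0, 0, 0, 0.015]'

```text
clock: 12.65
position: [0.5695, -0.1108, 0.2455]
ee_rot: [0.003, 0.674, 0.739, 0.001]
contact_force: [-0.1, -0.5, -1.2]
width: 0.05
```

```bash
python3 - <<'E'
from h import *
s,p,R=st(); print(s["clock"],p,R[:,2])
plan(p,R,np.array([.5095,-.3418,.17]),Rtool(np.deg2rad(90.2)),0.05)
E
```

```text
12.65 [ 0.56953265 -0.11079293  0.2455358 ] [ 0.00653045 -0.00270593 -0.99997502]
rows needed 6.0 using 8
[0.05, -0.028, -0.0102, 0.0095, 0.001, 0.0, 0.011]
[0.05, -0.0281, -0.0099, 0.0095, 0.001, 0.0, 0.011]
[0.05, -0.0283, -0.0096, 0.0095, 0.001, 0.0, 0.011]
[0.05, -0.0284, -0.0092, 0.0095, 0.001, 0.0, 0.011]
[0.05, -0.0285, -0.0089, 0.0095, 0.001, 0.0, 0.011]
[0.05, -0.0286, -0.0086, 0.0095, 0.001, 0.0, 0.011]
[0.05, -0.0287, -0.0083, 0.0095, 0.001, 0.0, 0.011]
[0.05, -0.0288, -0.0079, 0.0094, 0.001, 0.0, 0.011]
end [ 0.509 -0.342  0.17 ]
```

Call:
apply_moves --moves '[0.05, -0.03, -0.01, 0.008, 0, 0, 0.011, 0.05, -0.03, -0.01, 0.009, 0, 0, 0.011, 0.05, -0.03, -0.01, 0.009, 0, 0, 0.011, 0.05, -0.03, -0.009, 0.009, 0, 0, 0.011, 0.05, -0.03, -0.009, 0.009, 0, 0, 0.011, 0.05, -0.029, -0.009, 0.009, 0, 0, 0.011, 0.05, -0.02, -0.008, 0.008, 0, 0, 0.011, 0.05, -0.005, -0.002, 0.002, 0, 0, 0.005]'

```text
clock: 13.32
position: [0.5171, -0.3377, 0.1837]
ee_rot: [0.011, 0.706, 0.708, 0.002]
contact_force: [0.5, 0.4, 0.3]
width: 0.0498
```

```bash
python3 - <<'E'
from h import *
from rig import imaging
d=imaging.get_image("side"); cv2.imwrite("pics/s7.png",cv2.resize(d["image"][180:300,240:380,::-1],None,fx=5,fy=5,interpolation=cv2.INTER_CUBIC))
s,p,R=st(); print(s["clock"],p,R[:,2])
plan(p,R,np.array([.5095,-.3418,.05]),Rtool(np.deg2rad(90.2)),0.05)
E
```

```text
13.3667 [ 0.51722434 -0.33743583  0.1837027 ] [ 0.01906169 -0.0118064  -0.9997486 ]
rows needed 3.2 using 8
[0.05, -0.0003, -0.0013, 0.0167, 0.002, 0.001, -0.0]
[0.05, -0.0004, -0.0012, 0.0167, 0.002, 0.001, -0.0]
[0.05, -0.0004, -0.0012, 0.0167, 0.002, 0.001, -0.0]
[0.05, -0.0004, -0.0012, 0.0167, 0.002, 0.001, -0.0]
[0.05, -0.0004, -0.0011, 0.0167, 0.002, 0.001, -0.0]
[0.05, -0.0005, -0.0011, 0.0167, 0.002, 0.001, -0.0]
[0.05, -0.0005, -0.001, 0.0167, 0.002, 0.001, -0.0]
[0.05, -0.0005, -0.001, 0.0167, 0.002, 0.001, -0.0]
end [ 0.509 -0.342  0.05 ]
```

View pics/s7.png

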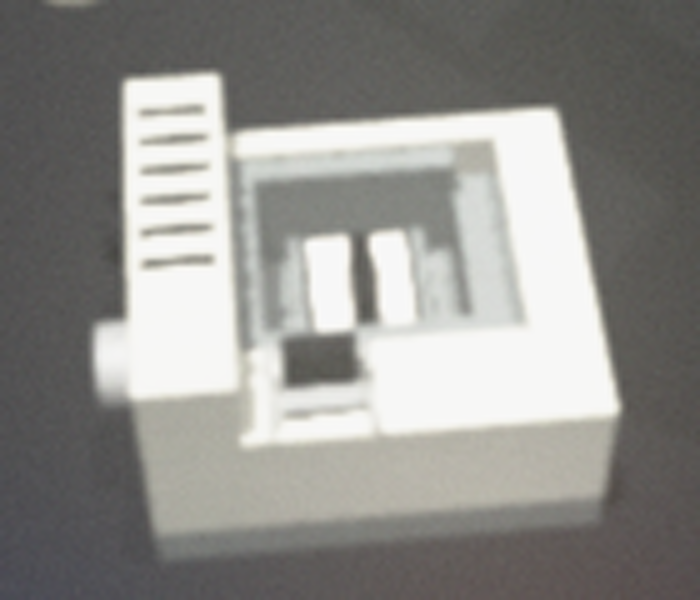

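Call:
apply_moves --moves '[0.05, -0.001, -0.004, 0.012, 0.005, 0.002, 0, 0.05, -0.001, -0.003, 0.02, 0.005, 0.002, 0, 0.05, -0.001, -0.002, 0.022, 0.004, 0.002, 0, 0.05, 0, -0.001, 0.022, 0.003, 0.002, 0, 0.05, 0, 0, 0.022, 0.002, 0.001, 0, 0.05, 0, 0, 0.018, 0, 0, 0, 0.05, 0, 0, 0.01, 0, 0, 0, 0.05, 0, 0, 0, 0, 0, 0]'

```text
clock: 14.03
position: [0.5118, -0.3324, 0.0533]
ee_rot: [0.002, 0.704, 0.71, 0.001]
contact_force: [0.0, -0.3, -0.6]
width: 0.0499
```

```bash
python3 - <<'E'
from h import *
s,p,R=st(); print(s["clock"],p,R[:,2])
plan(p,R,np.array([.5095,-.3418,.017]),Rtool(np.deg2rad(90.2)),0.05,n=4)
E
```

```text
14.0333 [ 0.51177473 -0.33243469  0.05332782] [ 4.45586701e-03 -6.23382658e-04 -9.99989878e-01]
rows needed 0.9 using 4
[0.05, -0.0023, -0.0006, 0.0091, 0.001, 0.0, 0.001]
[0.05, -0.0023, -0.0006, 0.0091, 0.001, 0.0, 0.001]
[0.05, -0.0023, -0.0006, 0.0091, 0.001, 0.0, 0.001]
[0.05, -0.0023, -0.0006, 0.0091, 0.001, 0.0, 0.001]
end [ 0.509 -0.342  0.017]
```

Call:
apply_moves --moves '[0.05, -0.003, -0.001, 0.005, 0.001, 0, 0.001, 0.05, -0.003, -0.001, 0.006, 0.001, 0, 0.001, 0.05, -0.002, 0, 0.008, 0.001, 0, 0.001, 0.05, -0.001, 0, 0.008, 0, 0, 0, 0.05, 0, 0, 0.006, 0, 0, 0, 0.05, 0, 0, 0.003, 0, 0, 0, 0.05, 0, 0, 0, 0, 0, 0, 0.05, 0, 0, 0, 0, 0, 0]'

```text
clock: 14.7
position: [0.5128, -0.3424, 0.0173]
ee_rot: [0.004, 0.704, 0.71, 0.001]
contact_force: [-0.4, 0.7, -0.4]
width: 0.05
```

```bash
python3 - <<'E'
from h import *
from rig import imaging
d=imaging.get_image("wrist"); np.savez("w8.npz",**d); cv2.imwrite("pics/w8.png",d["image"][:,:,::-1])
s,p,R=st(); print(s["clock"],p,R[:,2],s["contact_force"])
plan(p,R,np.array([.5095,-.3418,.017]),Rtool(np.deg2rad(90.2)),0.05,n=2)
E
```

```text
14.75 [ 0.51281767 -0.34244442  0.01736621] [ 0.00654974 -0.0046053  -0.99996795] [-0.29093508 -0.32596743 -0.06517905]
rows needed 0.1 using 2
[0.05, 0.0003, -0.0017, 0.0002, 0.003, 0.002, 0.003]
[0.05, 0.0003, -0.0017, 0.0002, 0.003, 0.002, 0.003]
end [ 0.509 -0.342  0.017]
```

View pics/w8.png

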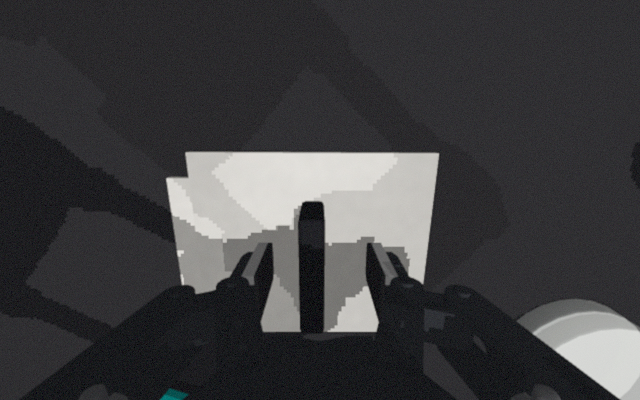

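Call:
apply_moves --moves '[0.05, 0.0003, -0.002, 0, 0.003, 0.002, 0.003, 0.05, 0, -0.0015, 0, 0.003, 0.002, 0.003, 0.02, 0, 0, 0, 0, 0, 0, 0.0, 0, 0, 0, 0, 0, 0, 0.0, 0, 0, 0, 0, 0, 0, 0.0, 0, 0, 0, 0, 0, 0, 0.0, 0, 0, 0, 0, 0, 0, 0.0, 0, 0, 0, 0, 0, 0]' --newtons 100

```text
clock: 15.42
position: [0.5095, -0.3427, 0.019]
ee_rot: [0.001, 0.706, 0.708, -0.0]
contact_force: [-0.1, -0.4, 0.1]
width: 0.0104
```

```bash
python3 - <<'E'
from h import *
s,p,R=st(); print(s["clock"],p,R.round(4).tolist(),s["contact_force"],s["width"])
E
```

```text
15.4167 [ 0.50950241 -0.34272026  0.01898063] [[-0.0019, 1.0, 0.0019], [1.0, 0.0019, -0.0021], [-0.0021, 0.0019, -1.0]] [-0.08976222 -0.41898931  0.148189  ] 0.010377518015240407
```

```bash
cat >> h.py <<'E'
A=np.deg2rad(7.05); EX=np.array([np.cos(A),np.sin(A),0]); EY=np.array([-np.sin(A),np.cos(A),0]); O=np.array([.5414,.0111,0])
def tgt(tx,ty,tz,th):
    return O+EX*tx/1000+EY*ty/1000+np.array([0,0,tz/1000]), Rtool(np.pi/2+A,np.deg2rad(th))
def swing(th,cx=-63.5,cz=100,ty=-.9):
    t=np.deg2rad(th); a,b=65,7
    return tgt(cx+a*np.cos(t)-b*np.sin(t),ty,cz+a*np.sin(t)+b*np.cos(t),th)
def where():
    s,p,R=st(); d=(p-O)*1000; D=R.T@Rtool(np.pi/2+A)
    tilt=np.rad2deg(np.arctan2(R[:,2]@EX,-R[2,2])); roll=np.rad2deg(np.arcsin(R[:,2]@EY))
    print("t",s["clock"],"src frame mm",np.round([d@EX,d@EY,d[2]],1),"tilt",round(tilt,2),"roll",round(roll,2),"yaw",round(np.rad2deg(np.arctan2(R[1,0],R[0,0])),2),"F",s["contact_force"].round(1),"M",s["moment"].round(2),"w",round(s["width"],4))
    return s,p,R
E
python3 - <<'E'
from h import *
s,p,R=where(); print(swing(32)[0],swing(0)[0])
p2,C=plan(p,R,p+[0,0,.2],R,0)
plan(p2,C,tgt(3,-.9,230,32)[0],tgt(3,-.9,230,32)[1],0)
E
```

```text
t 15.4167 src frame mm [ -75.1 -347.2   19. ] tilt 0.09 roll -0.13 yaw 90.11 F [-0.1 -0.4  0.1] M [-0.01  0.15  0.02] w 0.0104
[0.52951553 0.00872339 0.14038109] [0.54299912 0.01039091 0.107     ]
rows needed 4.8 using 8
[0, -0.0001, 0.0, -0.025, 0.0, 0.0, 0.0]
[0, -0.0001, 0.0, -0.025, 0.0, 0.0, 0.0]
[0, -0.0001, 0.0, -0.025, 0.0, 0.0, 0.0]
[0, -0.0001, 0.0, -0.025, 0.0, 0.0, 0.0]
[0, -0.0001, 0.0, -0.025, 0.0, 0.0, 0.0]
[0, -0.0001, 0.0, -0.025, 0.0, 0.0, 0.0]
[0, -0.0001, 0.0, -0.025, 0.0, 0.0, 0.0]
[0, -0.0001, 0.0, -0.025, 0.0, 0.0, 0.0]
end [ 0.51  -0.343  0.219]
rows needed 8.5 using 8.517847677174332
[0, 0.0415, 0.0042, -0.0014, -0.065, 0.004, -0.014]
[0, 0.0414, 0.0048, -0.0009, -0.065, 0.004, -0.014]
[0, 0.0413, 0.0054, -0.0004, -0.065, 0.004, -0.014]
[0, 0.0413, 0.006, 0.0002, -0.065, 0.004, -0.014]
[0, 0.0412, 0.0066, 0.0007, -0.065, 0.004, -0.014]
[0, 0.0411, 0.0071, 0.0014, -0.065, 0.004, -0.014]
[0, 0.041, 0.0075, 0.002, -0.065, 0.004, -0.014]
[0, 0.0409, 0.0079, 0.0027, -0.065, 0.004, -0.014]
end [ 0.542 -0.011  0.229]
```

Call:
apply_moves --moves '[0, 0, 0, -0.012, 0, 0, 0, 0, 0, 0, -0.022, 0, 0, 0, 0, 0, 0, -0.03, 0, 0, 0, 0, 0, 0, -0.033, 0, 0, 0, 0, 0.005, 0, -0.033, -0.03, 0, 0, 0, 0.015, 0, -0.033, -0.05, 0, 0, 0, 0.02, 0.002, -0.02, -0.06, 0, -0.01, 0, 0.025, 0.003, -0.01, -0.06, 0, -0.01]'

```text
clock: 16.08
position: [0.51, -0.2779, 0.2109]
ee_rot: [0.067, 0.697, 0.711, 0.071]
contact_force: [0.4, 1.1, -3.0]
width: 0.0102
```

```bash
python3 - <<'E'
from h import *
from rig import imaging
d=imaging.get_image("wrist"); cv2.imwrite("pics/w9.png",d["image"][:,:,::-1])
s,p,R=where()
plan(p,R,*tgt(3,-.9,225,32),0)
E
```

```text
t 16.1333 src frame mm [ -68.2 -276.3  212.1] tilt 11.28 roll -0.53 yaw 91.32 F [-2.5  4.6 -2.8] M [0.24 0.33 0.06] w 0.0099
rows needed 6.8 using 8
[0, 0.0352, 0.0055, -0.0002, -0.045, 0.003, -0.012]
[0, 0.0351, 0.006, 0.0002, -0.045, 0.003, -0.012]
[0, 0.035, 0.0064, 0.0006, -0.045, 0.003, -0.012]
[0, 0.0349, 0.0068, 0.001, -0.045, 0.003, -0.012]
[0, 0.0348, 0.0071, 0.0015, -0.045, 0.003, -0.012]
[0, 0.0347, 0.0075, 0.0019, -0.045, 0.003, -0.012]
[0, 0.0346, 0.0078, 0.0024, -0.045, 0.003, -0.012]
[0, 0.0345, 0.0081, 0.0029, -0.045, 0.003, -0.012]
end [0.544 0.011 0.225]
```

View pics/w9.png

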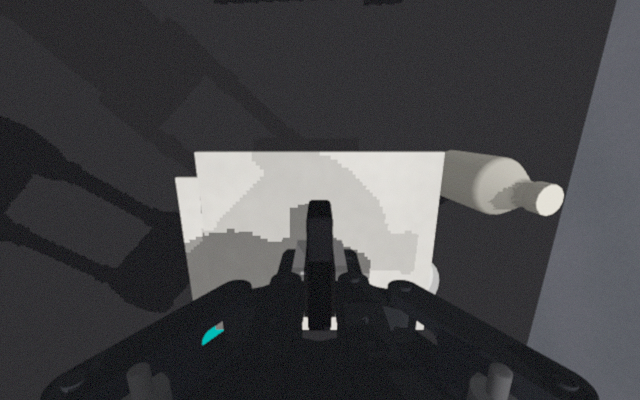

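Call:
apply_moves --moves '[0, 0.032, 0.0055, -0.001, -0.045, 0.003, -0.012, 0, 0.035, 0.006, -0.001, -0.045, 0.003, -0.012, 0, 0.035, 0.0065, 0, -0.045, 0.003, -0.012, 0, 0.035, 0.007, 0, -0.045, 0.003, -0.012, 0, 0.035, 0.007, 0.001, -0.045, 0.003, -0.012, 0, 0.035, 0.0075, 0.001, -0.045, 0.003, -0.012, 0, 0.03, 0.007, 0.001, -0.045, 0.003, -0.012, 0, 0.018, 0.004, 0, -0.03, 0, 0]'

```text
clock: 16.8
position: [0.5329, -0.0055, 0.226]
ee_rot: [0.179, 0.644, 0.717, 0.201]
contact_force: [0.3, -0.2, -2.2]
width: 0.0104
```

```bash
python3 - <<'E'
from h import *
s,p,R=where()
plan(p,R,*tgt(3,-.9,200,32),0,n=5)
E
```

```text
t 16.8 src frame mm [-10.4 -15.4 226. ] tilt 31.22 roll -0.34 yaw 96.18 F [ 0.3 -0.2 -2.2] M [-0.04  0.55  0.02] w 0.0104
rows needed 0.8 using 5
[0, 0.0029, -0.0004, 0.0058, -0.003, 0.001, -0.003]
[0, 0.0029, -0.0004, 0.0058, -0.003, 0.001, -0.003]
[0, 0.0029, -0.0004, 0.0058, -0.003, 0.001, -0.003]
[0, 0.0029, -0.0005, 0.0058, -0.003, 0.001, -0.003]
[0, 0.0029, -0.0005, 0.0058, -0.003, 0.001, -0.003]
end [0.544 0.011 0.2  ]
```

Call:
apply_moves --moves '[0, 0.003, 0, 0.005, -0.003, 0.001, -0.003, 0, 0.003, 0, 0.005, -0.003, 0.001, -0.003, 0, 0.003, 0, 0.006, -0.003, 0.001, -0.003, 0, 0.003, 0, 0.006, -0.002, 0.001, -0.003, 0, 0.001, 0, 0.004, 0, 0, -0.002, 0, 0, 0, 0, 0, 0, 0, 0, 0, 0, 0, 0, 0, 0, 0, 0, 0, 0, 0, 0, 0]'

```text
clock: 17.47
position: [0.5418, 0.0116, 0.1957]
ee_rot: [0.177, 0.637, 0.723, 0.202]
contact_force: [1.0, -0.3, -1.9]
width: 0.0102
```

```bash
python3 - <<'E'
from h import *
from rig import imaging
d=imaging.get_image("wrist"); np.savez("w10.npz",**d); cv2.imwrite("pics/w10.png",d["image"][:,:,::-1])
d=imaging.get_image("side"); np.savez("s10.npz",**d); cv2.imwrite("pics/s10.png",cv2.resize(d["image"][80:300,180:440,::-1],None,fx=3,fy=2.7,interpolation=cv2.INTER_CUBIC))
s,p,R=where()
plan(p,R,*tgt(3,-.9,175,32),0,n=5)
E
```

```text
t 17.5667 src frame mm [  0.5   0.6 196.1] tilt 31.16 roll 0.15 yaw 97.28 F [-1.2  0.3 -2.4] M [-0.07  0.46  0.02] w 0.0098
rows needed 0.5 using 5
[0, -0.0003, -0.0018, 0.0039, -0.003, -0.001, 0.001]
[0, -0.0003, -0.0018, 0.0039, -0.003, -0.001, 0.001]
[0, -0.0003, -0.0018, 0.0039, -0.003, -0.001, 0.001]
[0, -0.0003, -0.0018, 0.0039, -0.003, -0.001, 0.001]
[0, -0.0003, -0.0018, 0.0038, -0.003, -0.001, 0.001]
end [0.544 0.011 0.175]
```

View pics/w10.png

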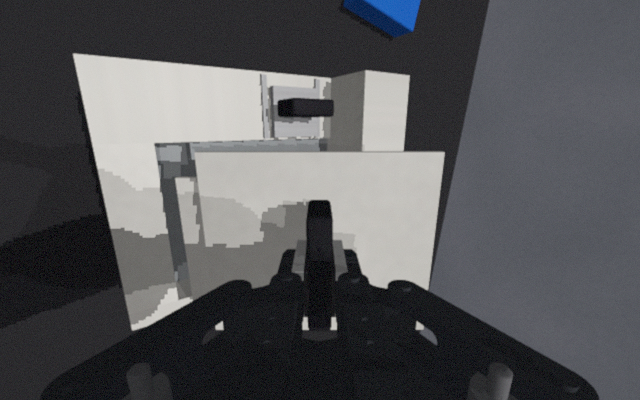

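View pics/s10.png

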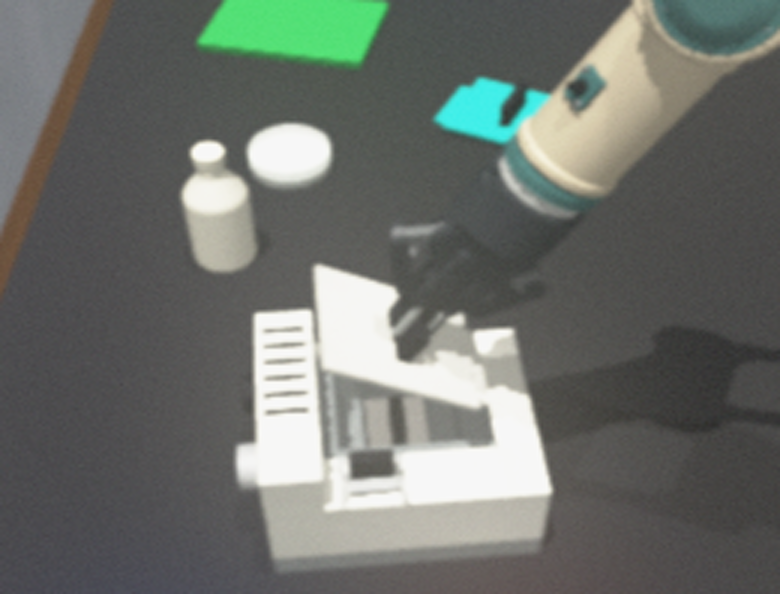

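```bash
python3 - <<'E'
from h import *
d=dict(np.load("w10.npz")); P=cloud(d)
S=(P-O)@np.stack([EX,EY,[0,0,1]],1)*1000
Q=S[165:225,220:300].reshape(-1,3); B=np.c_[Q[:,:2],np.ones(len(Q))]; c=np.linalg.lstsq(B,Q[:,2],rcond=None)[0]; print("plate slope deg",np.rad2deg(np.arctan(c[:2])),"const",c[2])
H=S[...,2]
for r in (195,215,235,255):
    print(r,[(k,)+tuple(S[r,k].round(0).astype(int)) for k in range(150,205,3)])
top=abs(H-100)<3.5
l=[ray(d,max(k for k in range(90,178) if top[r,k])+.5,r,.1) for r in range(165,235)]
L=(np.array(l)-O)@np.stack([EX,EY],1)*1000; print("ledge x",np.median(L[:,0]), np.polyfit(L[:,1],L[:,0],1))
# plate +y edge and -x corner
r=[ (q,k) for q in range(140,170) for k in (220,260,300)]
for k in (210,260,300):
    col=[tuple(S[q,k].round(1)) for q in range(148,158)]; print(k,col)
E
```

```text
** On entry to DLASCL parameter number  4 had an illegal value
 ** On entry to DLASCL parameter number  4 had an illegal valueTraceback (most recent call last):
  File "<stdin>", line 4, in <module>
    x, resids, rank, s = _umath_linalg.lstsq(a, b, rcond,
                         ~~~~~~~~~~~~~~~~~~~^^^^^^^^^^^^^
                                             signature=signature)
                                             ^^^^^^^^^^^^^^^^^^^^
    raise LinAlgError("SVD did not converge in Linear Least Squares")
numpy.linalg.LinAlgError: SVD did not converge in Linear Least Squares
```

```bash
python3 - <<'E'
from h import *
d=dict(np.load("w10.npz")); P=cloud(d)
S=(P-O)@np.stack([EX,EY,[0,0,1]],1)*1000
Q=S[165:225,220:300].reshape(-1,3); Q=Q[~np.isnan(Q[:,0])]; B=np.c_[Q[:,:2],np.ones(len(Q))]; c=np.linalg.lstsq(B,Q[:,2],rcond=None)[0]; print(len(Q),"plate slope deg",np.rad2deg(np.arctan(c[:2])),"const",c[2])
S=np.nan_to_num(S,nan=-999); H=S[...,2]
for r in (200,230,255):
    print(r,[(k,)+tuple(int(v) for v in S[r,k].round(0)) for k in range(156,205,3)])
top=abs(H-100)<3.5
l=[]
for r in range(165,225):
    ks=[k for k in range(90,178) if top[r,k]]; l.append(ray(d,ks[-1]+.5,r,.1))
L=(np.array(l)-O)@np.stack([EX,EY],1)*1000; print("ledge x",np.median(L[:,0]), np.polyfit(L[:,1],L[:,0],1))
for k in (210,260,300): print(k,[tuple(float(v) for v in S[q,k].round(1)) for q in range(149,156)])
E
```

```text
4780 plate slope deg [30.96321003  0.46853368] const 187.52637956036514
200 [(156, -71, 20, 101), (159, -70, 19, 100), (162, -68, 19, 101), (165, -65, 12, 71), (168, -63, 12, 70), (171, -61, 12, 71), (174, -59, 11, 70), (177, -57, 11, 71), (180, -60, 28, 142), (183, -58, 28, 143), (186, -57, 28, 144), (189, -56, 28, 146), (192, -54, 28, 146), (195, -53, 28, 147), (198, -51, 28, 148), (201, -51, 30, 157), (204, -49, 30, 157)]
230 [(156, -74, -1, 101), (159, -73, -2, 101), (162, -71, -2, 102), (165, -69, -2, 102), (168, -66, -13, 71), (171, -64, -14, 70), (174, -62, -14, 71), (177, -60, -14, 71), (180, -58, -15, 71), (183, -60, 9, 142), (186, -59, 10, 144), (189, -57, 9, 143), (192, -56, 9, 144), (195, -54, 10, 146), (198, -53, 9, 145), (201, -51, 10, 147), (204, -51, 13, 158)]
255 [(156, -77, -20, 101), (159, -75, -20, 101), (162, -73, -20, 102), (165, -71, -21, 100), (168, -69, -22, 100), (171, -68, -22, 101), (174, -65, -36, 70), (177, -62, -36, 71), (180, -60, -37, 71), (183, -58, -37, 72), (186, -56, -38, 70), (189, -59, -7, 143), (192, -57, -7, 143), (195, -56, -6, 145), (198, -54, -7, 145), (201, -53, -7, 146), (204, -51, -7, 147)]
ledge x -67.43787844369491 [-1.92881045e-03 -6.73983571e+01]
210 [(-32.1, 52.1, 95.5), (-32.3, 51.4, 95.8), (-32.2, 50.6, 95.3), (-44.0, 55.9, 159.3), (-44.5, 55.6, 162.1), (-44.4, 55.0, 161.3), (-44.2, 54.4, 160.0)]
260 [(6.0, 50.5, 95.5), (6.5, 49.5, 94.1), (5.6, 49.0, 96.6), (-21.2, 55.9, 172.1), (-22.2, 55.7, 175.0), (-22.3, 55.1, 175.0), (-22.2, 54.6, 174.8)]
300 [(42.6, 48.8, 94.5), (41.9, 48.1, 95.8), (41.7, 47.3, 96.2), (-4.3, 56.2, 185.3), (-4.3, 55.7, 185.4), (-3.6, 55.0, 183.9), (-4.2, 54.6, 185.0)]
```

```bash
python3 - <<'E'
from h import *
s,p,R=where()
plan(p,R,*tgt(3,-.5,152,32),0,n=6)
E
```

```text
t 17.5667 src frame mm [  0.5   0.6 196.1] tilt 31.16 roll 0.15 yaw 97.28 F [-1.2  0.3 -2.4] M [-0.07  0.46  0.02] w 0.0098
rows needed 1.1 using 6
[0, -0.0002, -0.0034, 0.0065, -0.002, -0.0, 0.001]
[0, -0.0002, -0.0035, 0.0065, -0.002, -0.0, 0.001]
[0, -0.0002, -0.0035, 0.0065, -0.002, -0.0, 0.001]
[0, -0.0002, -0.0035, 0.0065, -0.002, -0.0, 0.001]
[0, -0.0002, -0.0035, 0.0065, -0.002, -0.0, 0.001]
[0, -0.0002, -0.0035, 0.0065, -0.002, -0.0, 0.001]
end [0.544 0.011 0.152]
```

Call:
apply_moves --moves '[0, 0, -0.003, 0.006, -0.003, 0, 0.001, 0, 0, -0.0035, 0.0065, -0.003, 0, 0.001, 0, 0, -0.0035, 0.0065, -0.003, 0, 0, 0, 0, -0.0035, 0.0065, -0.002, 0, 0, 0, 0, -0.0035, 0.0065, -0.002, 0, 0, 0, 0, -0.002, 0.004, -0.001, 0, 0, 0, 0, 0, 0, 0, 0, 0, 0, 0, 0, 0, 0, 0, 0]'

```text
clock: 18.23
position: [0.5459, 0.0099, 0.1545]
ee_rot: [0.185, 0.636, 0.719, 0.208]
contact_force: [0.2, 0.0, -1.5]
width: 0.01
```

```bash
python3 - <<'E'
from h import *
s,p,R=where()
plan(p,R,*tgt(2,-.5,138,32),0,n=4)
E
```

```text
t 18.2333 src frame mm [  4.4  -1.7 154.5] tilt 32.29 roll -0.08 yaw 96.98 F [ 0.2  0.  -1.5] M [-0.03  0.49  0.03] w 0.01
rows needed 0.4 using 4
[0, 0.0003, -0.0027, 0.0032, 0.001, 0.0, -0.0]
[0, 0.0003, -0.0027, 0.0032, 0.001, 0.0, -0.0]
[0, 0.0003, -0.0027, 0.0032, 0.001, 0.0, -0.0]
[0, 0.0003, -0.0027, 0.0032, 0.001, 0.0, -0.0]
end [0.543 0.011 0.138]
```

Call:
apply_moves --moves '[0, 0.0003, -0.0027, 0.0032, 0.001, 0, 0, 0, 0.0003, -0.0027, 0.0032, 0.001, 0, 0, 0, 0.0003, -0.0027, 0.0032, 0.001, 0, 0, 0, 0.0003, -0.0027, 0.0032, 0, 0, 0, 0, 0, 0, 0, 0, 0, 0, 0, 0, 0, 0, 0, 0, 0, 0, 0, 0, 0, 0, 0, 0, 0, 0, 0, 0, 0, 0, 0]'

```text
clock: 18.9
position: [0.5455, 0.0102, 0.1396]
ee_rot: [0.187, 0.636, 0.719, 0.208]
contact_force: [-1.1, -0.1, -0.6]
width: 0.0102
```

```bash
python3 - <<'E'
from h import *
from rig import imaging
d=imaging.get_image("wrist"); np.savez("w11.npz",**d); cv2.imwrite("pics/w11.png",d["image"][:,:,::-1])
s,p,R=where()
print(swing(32)[0])
t,TR=tgt(-12.1,-.5,139.5,32)
plan(p,R,t,TR,0,n=6)
E
```

```text
t 18.95 src frame mm [  4.   -1.4 139.6] tilt 32.47 roll -0.21 yaw 96.96 F [-1.   0.1 -0.9] M [-0.04  0.58 -0.01] w 0.0102
[0.52951553 0.00872339 0.14038109]
rows needed 0.4 using 6
[0, 0.0001, -0.0023, -0.0014, 0.001, 0.001, 0.0]
[0, 0.0001, -0.0023, -0.0014, 0.001, 0.001, 0.0]
[0, 0.0001, -0.0023, -0.0014, 0.001, 0.001, 0.0]
[0, 0.0001, -0.0023, -0.0014, 0.001, 0.001, 0.0]
[0, 0.0001, -0.0023, -0.0014, 0.001, 0.001, 0.0]
[0, 0.0001, -0.0023, -0.0014, 0.001, 0.001, 0.0]
end [0.529 0.009 0.139]
```

View pics/w11.png

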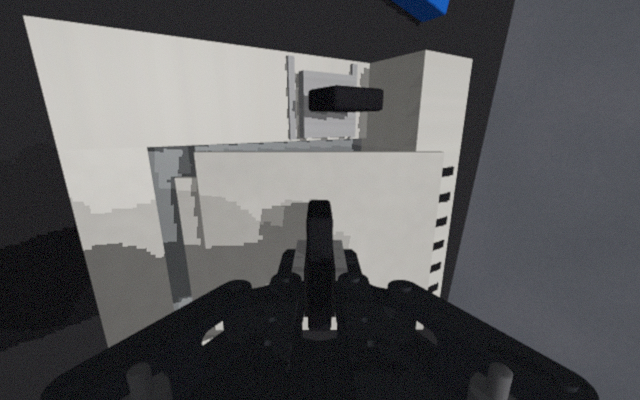

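Call:
apply_moves --moves '[0, 0, -0.0023, -0.0014, 0.001, 0.001, 0, 0, 0, -0.0023, -0.0014, 0.001, 0.001, 0, 0, 0, -0.0023, -0.0014, 0.001, 0, 0, 0, 0, -0.0023, -0.0014, 0.001, 0, 0, 0, 0, -0.002, -0.0012, 0, 0, 0, 0, 0, 0, 0, 0, 0, 0, 0, 0, 0, 0, 0, 0, 0, 0, 0, 0, 0, 0, 0, 0]'

```text
clock: 19.62
position: [0.5299, 0.0087, 0.1382]
ee_rot: [0.183, 0.636, 0.72, 0.207]
contact_force: [0.0, 0.7, -2.9]
width: 0.0101
```

```bash
python3 - <<'E'
from h import *
s,p,R=where()
t,TR=tgt(-12.1,-.5,139.8,32)
plan(p,R,t,TR,0,n=3)
E
```

```text
t 19.6167 src frame mm [-11.7  -1.  138.2] tilt 32.09 roll -0.05 yaw 97.04 F [ 0.   0.7 -2.9] M [-0.08  0.49 -0.  ] w 0.0101
rows needed 0.0 using 3
[0, 0.0002, 0.0002, -0.0005, 0.001, 0.0, 0.0]
[0, 0.0002, 0.0002, -0.0005, 0.001, 0.0, 0.0]
[0, 0.0002, 0.0002, -0.0005, 0.001, 0.0, 0.0]
end [0.529 0.009 0.14 ]
```

```bash
cat >> h.py <<'E'
def arc(p,R,ths,jaw=0,**k):
    for th in ths:
        t,TR=swing(th,**k); d=R.T@(t-p); rv=Ro.from_matrix(R.T@TR).as_rotvec()
        print([jaw]+[round(float(v),4) for v in d]+[round(float(v),3) for v in rv],"->",th); p,R=t,TR
E
python3 - <<'E'
from h import *
s,p,R=where(); arc(p,R,[31,28.5,26,23.5,21,18.5],cz=99.5,ty=-.5)
E
```

```text
t 19.6167 src frame mm [-11.7  -1.  138.2] tilt 32.09 roll -0.05 yaw 97.04 F [ 0.   0.7 -2.9] M [-0.08  0.49 -0.  ] w 0.0101
[0, 0.0005, 0.0007, -0.0005, 0.019, 0.001, 0.0] -> 31
[0, -0.0, 0.0002, 0.0028, 0.044, -0.0, 0.0] -> 28.5
[0, 0.0, 0.0002, 0.0028, 0.044, 0.0, 0.0] -> 26
[0, -0.0, 0.0002, 0.0028, 0.044, -0.0, -0.0] -> 23.5
[0, -0.0, 0.0002, 0.0028, 0.044, -0.0, 0.0] -> 21
[0, 0.0, 0.0002, 0.0028, 0.044, 0.0, -0.0] -> 18.5
```

Call:
apply_moves --moves '[0, 0.0005, 0.0007, -0.0005, 0.019, 0, 0, 0, 0, 0.0002, 0.0028, 0.044, 0, 0, 0, 0, 0.0002, 0.0028, 0.044, 0, 0, 0, 0, 0.0002, 0.0028, 0.044, 0, 0, 0, 0, 0.0002, 0.0028, 0.044, 0, 0, 0, 0, 0, 0, 0, 0, 0, 0, 0, 0, 0, 0, 0, 0, 0, 0, 0, 0, 0, 0, 0]'

```text
clock: 20.28
position: [0.5359, 0.0098, 0.1287]
ee_rot: [0.118, 0.653, 0.737, 0.133]
contact_force: [-0.4, 0.5, -2.8]
width: 0.0101
```

```bash
python3 - <<'E'
from h import *
s,p,R=where(); arc(p,R,[20,17.5,15,12.5,10,7.5],cz=99.5,ty=-.5)
E
```

```text
t 20.2833 src frame mm [ -5.6  -0.7 128.7] tilt 20.49 roll -0.1 yaw 96.92 F [-0.4  0.5 -2.8] M [ 0.02  0.32 -0.02] w 0.0101
[0, 0.0002, 0.0006, 0.0007, 0.009, 0.002, -0.002] -> 20
[0, 0.0, 0.0002, 0.0028, 0.044, 0.0, 0.0] -> 17.5
[0, 0.0, 0.0002, 0.0028, 0.044, -0.0, -0.0] -> 15
[0, -0.0, 0.0002, 0.0028, 0.044, 0.0, 0.0] -> 12.5
[0, -0.0, 0.0002, 0.0028, 0.044, -0.0, -0.0] -> 10
[0, 0.0, 0.0002, 0.0028, 0.044, 0.0, -0.0] -> 7.5
```

Call:
apply_moves --moves '[0, 0.0002, 0.0006, 0.0007, 0.009, 0.002, -0.002, 0, 0, 0.0002, 0.0028, 0.044, 0, 0, 0, 0, 0.0002, 0.0028, 0.044, 0, 0, 0, 0, 0.0002, 0.0028, 0.044, 0, 0, 0, 0, 0.0002, 0.0028, 0.044, 0, 0, 0, 0, 0, 0, 0, 0, 0, 0, 0, 0, 0, 0, 0, 0, 0, 0, 0, 0, 0, 0, 0]'

```text
clock: 20.95
position: [0.5379, 0.0109, 0.117]
ee_rot: [0.055, 0.661, 0.746, 0.064]
contact_force: [0.1, 0.5, -2.6]
width: 0.0108
```

```bash
python3 - <<'E'
from h import *
from rig import imaging
d=imaging.get_image("wrist"); np.savez("w12.npz",**d); cv2.imwrite("pics/w12.png",d["image"][:,:,::-1])
s,p,R=where(); arc(p,R,[9,7,5,3,1.5,0],cz=100,ty=-.5)
E
```

```text
t 21.0 src frame mm [ -4.    0.3 116.9] tilt 9.7 roll 0.14 yaw 96.9 F [ 0.6  0.1 -2.3] M [0.02 0.21 0.04] w 0.0105
[0, -0.0008, 0.0036, 0.0004, 0.012, -0.002, -0.003] -> 9
[0, 0.0, 0.0002, 0.0023, 0.035, 0.0, 0.0] -> 7
[0, 0.0, 0.0002, 0.0023, 0.035, -0.0, -0.0] -> 5
[0, 0.0, 0.0002, 0.0023, 0.035, 0.0, 0.0] -> 3
[0, -0.0, 0.0002, 0.0017, 0.026, -0.0, 0.0] -> 1.5
[0, 0.0, 0.0002, 0.0017, 0.026, 0.0, -0.0] -> 0
```

View pics/w12.png

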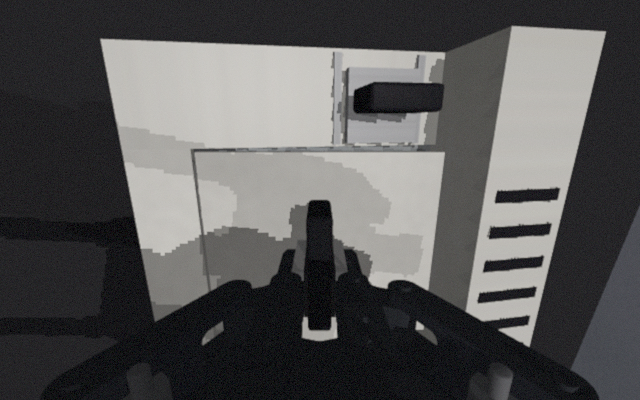

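Call:
apply_moves --moves '[0, -0.0003, 0.002, 0.0003, 0.005, -0.001, -0.002, 0, -0.0003, 0.0016, 0.0003, 0.007, -0.001, -0.001, 0, 0, 0.0002, 0.0023, 0.035, 0, 0, 0, 0, 0.0002, 0.0023, 0.035, 0, 0, 0, 0, 0.0002, 0.0023, 0.035, 0, 0, 0, 0, 0, 0, 0, 0, 0, 0, 0, 0, 0, 0, 0, 0, 0, 0, 0, 0, 0, 0, 0]'

```text
clock: 21.67
position: [0.54, 0.0107, 0.1107]
ee_rot: [0.016, 0.663, 0.749, 0.019]
contact_force: [0.3, 0.8, -1.4]
width: 0.0097
```

```bash
python3 - <<'E'
from h import *
s,p,R=where(); arc(p,R,[2,1,0],cz=100,ty=-.5)
E
```

```text
t 21.6667 src frame mm [ -1.4  -0.2 110.7] tilt 2.84 roll 0.02 yaw 96.99 F [ 0.3  0.8 -1.4] M [0.   0.04 0.01] w 0.0097
[0, -0.0003, 0.0026, 0.0016, 0.015, -0.0, -0.001] -> 2
[0, -0.0, 0.0001, 0.0011, 0.017, -0.0, -0.0] -> 1
[0, 0.0, 0.0001, 0.0011, 0.017, 0.0, 0.0] -> 0
```

Call:
apply_moves --moves '[0, 0, 0.0015, 0.001, 0.008, 0, 0, 0, 0, 0.0015, 0.001, 0.012, 0, 0, 0, 0, 0, 0.001, 0.015, 0, 0, 0, 0, 0, 0.001, 0.015, 0, 0, 0, 0, 0, 0, 0, 0, 0, 0, 0, 0, 0, 0, 0, 0, 0, 0, 0, 0, 0, 0, 0, 0, 0, 0, 0, 0, 0, 0]'

```text
clock: 22.33
position: [0.5422, 0.011, 0.1072]
ee_rot: [-0.001, 0.663, 0.749, -0.001]
contact_force: [-0.8, -0.6, -2.3]
width: 0.01
```

```bash
python3 - <<'E'
from h import *
from rig import imaging
d=imaging.get_image("wrist"); np.savez("w13.npz",**d); cv2.imwrite("pics/w13.png",d["image"][:,:,::-1])
s,p,R=where(); arc(p,R,[0],cz=100,ty=-.5)
S=(cloud(d)-O)@np.stack([EX,EY,[0,0,1]],1)*1000
Q=S[165:225,220:300].reshape(-1,3); Q=Q[~np.isnan(Q[:,0])]; B=np.c_[Q[:,:2],np.ones(len(Q))]; c=np.linalg.lstsq(B,Q[:,2],rcond=None)[0]; print("plate slope deg",np.rad2deg(np.arctan(c[:2])),"const",c[2])
print("ledge top z",np.nanmedian(S[165:225,160:185,2]))
E
```

```text
t 22.3833 src frame mm [  0.9  -0.2 107.2] tilt -0.23 roll 0.01 yaw 96.96 F [-0.6  0.  -1.8] M [-0.02  0.01 -0.01] w 0.0103
[0, -0.0003, 0.0006, 0.0002, -0.004, -0.0, -0.002] -> 0
plate slope deg [-0.18873418  0.23037714] const 100.87233210188835
ledge top z 100.73997668480419
```

View pics/w13.png

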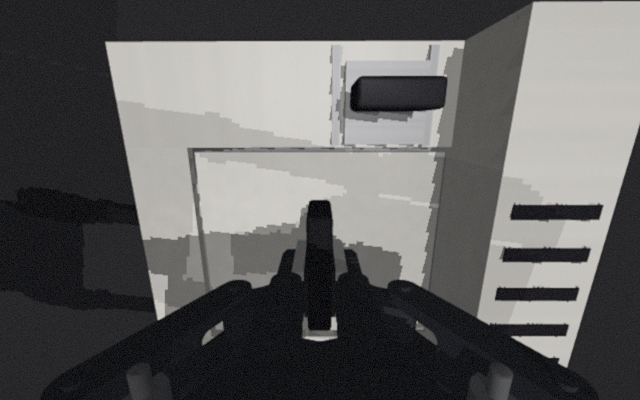

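Call:
apply_moves --moves '[0, 0, 0, 0.0008, 0, 0, 0, 0, 0, 0, 0.0008, 0, 0, 0, 0, 0, 0, 0, 0, 0, 0, 0, 0, 0, 0, 0, 0, 0, 0.04, 0, 0, 0, 0, 0, 0, 0.04, 0, 0, 0, 0, 0, 0, 0.04, 0, 0, 0, 0, 0, 0, 0.04, 0, 0, 0, 0, 0, 0]'

```text
clock: 23.05
position: [0.5434, 0.0109, 0.1074]
ee_rot: [0.0, 0.663, 0.749, -0.0]
contact_force: [0.6, 0.7, -0.4]
width: 0.0398
```

```bash
python3 - <<'E'
from h import *
from rig import imaging
s,p,R=where()
# fin: back pos centre O+(33,84,122.5), target z for TCP
plan(p,R,*tgt(0,0,200,0),.04)
d=dict(np.load("w13.npz")); S=(cloud(d)-O)@np.stack([EX,EY,[0,0,1]],1)*1000
m=(S[...,2]>128)&(S[...,2]<142)&(S[...,1]>60)&(S[...,1]<105)&(S[...,0]>5)&(S[...,0]<56)&(d["image"].max(2)<90)
Q=S[m]; print(len(Q),np.percentile(Q,[1,50,99],axis=0).round(1))
E
```

```text
t 23.05 src frame mm [  2.   -0.4 107.4] tilt 0.01 roll -0.03 yaw 96.95 F [ 0.6  0.7 -0.4] M [-0.01 -0.03 -0.02] w 0.0398
rows needed 2.2 using 8
[0.04, 0.0, -0.0002, -0.0116, 0.0, 0.0, -0.0]
[0.04, 0.0, -0.0002, -0.0116, 0.0, 0.0, -0.0]
[0.04, 0.0, -0.0002, -0.0116, 0.0, 0.0, -0.0]
[0.04, 0.0, -0.0002, -0.0116, 0.0, 0.0, -0.0]
[0.04, 0.0, -0.0002, -0.0116, 0.0, 0.0, -0.0]
[0.04, 0.0001, -0.0002, -0.0116, 0.0, 0.0, -0.0]
[0.04, 0.0001, -0.0002, -0.0116, 0.0, 0.0, -0.0]
[0.04, 0.0001, -0.0002, -0.0116, 0.0, 0.0, -0.0]
end [0.541 0.011 0.2  ]
3113 [[ 15.5  75.  130. ]
 [ 31.5  80.9 137. ]
 [ 48.2  86.9 138.6]]
```

Call:
apply_moves --moves '[0.04, 0, 0, -0.004, 0, 0, 0, 0.04, 0, 0, -0.01, 0, 0, 0, 0.04, 0, 0, -0.015, 0, 0, 0, 0.04, 0, 0, -0.015, 0, 0, 0, 0, 0, 0, -0.015, 0, 0, 0, 0, 0.015, 0.005, -0.008, 0, 0, 0, 0, 0.03, 0.01, 0, 0, 0, 0, 0, 0.03, 0.01, 0, 0, 0, 0]' --newtons 60

```text
clock: 23.72
position: [0.5604, 0.0848, 0.1832]
ee_rot: [0.003, 0.666, 0.746, -0.0]
contact_force: [0.4, 0.5, 0.6]
width: 0.0002
```

```bash
python3 - <<'E'
from h import *
from rig import imaging
d=imaging.get_image("side"); np.savez("s14.npz",**d); cv2.imwrite("pics/s14.png",cv2.resize(d["image"][150:300,220:400,::-1],None,fx=4,fy=4,interpolation=cv2.INTER_CUBIC))
s,p,R=where()
plan(p,R,*tgt(32,112,165,0),0,n=4)
E
```

```text
t 23.7667 src frame mm [ 30.3  76.7 183.5] tilt 0.41 roll 0.08 yaw 96.66 F [1.2 3.6 0. ] M [ 0.15 -0.05  0.02] w -0.0001
rows needed 1.0 using 4
[0, 0.0088, 0.0003, 0.0047, 0.002, -0.0, -0.002]
[0, 0.0088, 0.0004, 0.0046, 0.002, -0.0, -0.002]
[0, 0.0088, 0.0004, 0.0046, 0.002, -0.0, -0.002]
[0, 0.0088, 0.0004, 0.0046, 0.002, -0.0, -0.002]
end [0.559 0.126 0.165]
```

View pics/s14.png

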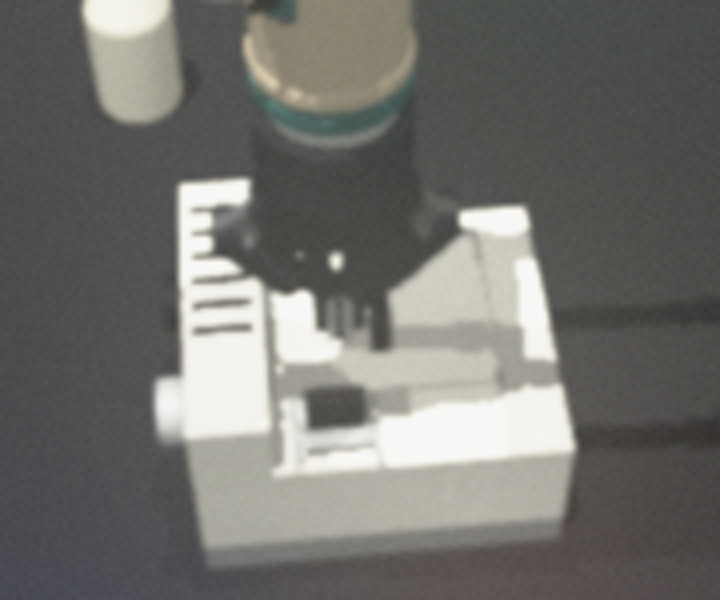

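Call:
apply_moves --moves '[0, 0.009, 0, 0.002, 0, 0, 0, 0, 0.009, 0.0005, 0.002, 0, 0, -0.002, 0, 0.009, 0.0005, 0.003, 0, 0, -0.002, 0, 0.009, 0, 0.004, 0, 0, -0.002, 0, 0, 0, 0.004, 0, 0, 0, 0, 0, 0, 0.004, 0, 0, 0, 0, 0, 0, 0, 0, 0, 0, 0, 0, 0, 0, 0, 0, 0]'

```text
clock: 24.43
position: [0.5579, 0.1303, 0.1643]
ee_rot: [0.002, 0.661, 0.75, 0.003]
contact_force: [0.7, 0.2, -0.2]
width: -0.0002
```

```bash
python3 - <<'E'
from h import *
from rig import imaging
d=imaging.get_image("wrist"); np.savez("w15.npz",**d); cv2.imwrite("pics/w15.png",d["image"][:,:,::-1])
s,p,R=where()
plan(p,R,*tgt(32,112,118,0),0,n=6)
S=(cloud(d)-O)@np.stack([EX,EY,[0,0,1]],1)*1000
for n,(a,b,c,e) in {"plate-x":(-60,-20,35,52),"plate mid":(10,50,35,52),"ledge":(-90,-72,-40,50)}.items():
    m=(S[...,0]>a)&(S[...,0]<b)&(S[...,1]>c)&(S[...,1]<e); print(n,m.sum(),np.median(S[m][:,2]) if m.sum() else None)
E
```

```text
t 24.4833 src frame mm [ 30.8 116.2 164.2] tilt 0.41 roll 0.01 yaw 97.18 F [-1.3  0.2 -0.6] M [-0.02  0.06  0.  ] w 0.0
rows needed 1.1 using 6
[0, -0.0007, 0.0001, 0.0077, 0.001, -0.0, 0.0]
[0, -0.0007, 0.0001, 0.0077, 0.001, -0.0, 0.0]
[0, -0.0007, 0.0002, 0.0077, 0.001, -0.0, 0.0]
[0, -0.0007, 0.0002, 0.0077, 0.001, -0.0, 0.0]
[0, -0.0007, 0.0002, 0.0077, 0.001, -0.0, 0.0]
[0, -0.0007, 0.0002, 0.0077, 0.001, -0.0, 0.0]
end [0.559 0.126 0.118]
plate-x 41 100.57017346268809
plate mid 0 None
ledge 380 100.57698035676356
```

View pics/w15.png

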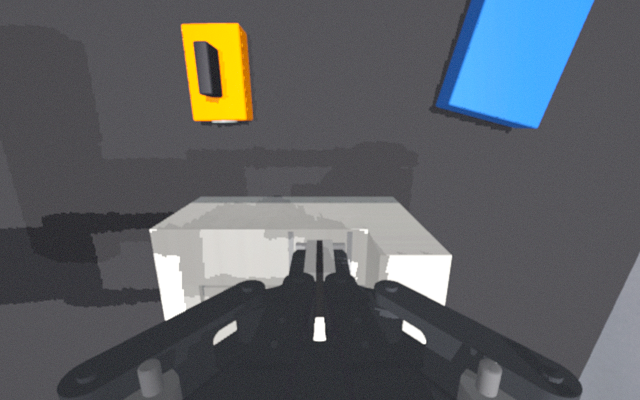

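Cover flush with the ledge top. Lower the closed fingers behind the fin (column 320, beyond it).

Call:
apply_moves --moves '[0, 0, 0, 0.005, 0, 0, 0, 0, 0, 0, 0.008, 0, 0, 0, 0, 0, 0, 0.008, 0, 0, 0, 0, 0, 0, 0.009, 0, 0, 0, 0, 0, 0, 0.008, 0, 0, 0, 0, 0, 0, 0.005, 0, 0, 0, 0, 0, 0, 0.0, 0, 0, 0, 0, 0, 0, 0, 0, 0, 0]'

```text
clock: 25.15
position: [0.5577, 0.1283, 0.1155]
ee_rot: [0.002, 0.663, 0.749, 0.002]
contact_force: [0.2, 0.1, 0.1]
width: -0.0
```

```bash
python3 - <<'E'
from h import *
s,p,R=where()
E
```

```text
t 25.15 src frame mm [ 30.6 114.3 115.5] tilt 0.28 roll -0.02 yaw 97.02 F [0.2 0.1 0.1] M [0.01 0.03 0.01] w -0.0
```

Call:
apply_moves --moves '[0, -0.003, 0, -0.001, 0, 0, 0, 0, -0.004, 0, -0.001, 0, 0, 0, 0, -0.004, 0, 0, 0, 0, 0, 0, -0.003, 0, 0, 0, 0, 0, 0, -0.003, 0, 0, 0, 0, 0, 0, -0.003, 0, 0, 0, 0, 0, 0, -0.002, 0, 0, 0, 0, 0, 0, 0, 0, 0, 0, 0, 0]'

```text
clock: 25.82
position: [0.5613, 0.1056, 0.1188]
ee_rot: [0.001, 0.663, 0.749, 0.004]
contact_force: [-0.3, 1.0, -0.9]
width: -0.0001
```

```bash
python3 - <<'E'
from h import *
s,p,R=where()
E
```

```text
t 25.8167 src frame mm [ 31.4  91.3 118.8] tilt 0.43 roll 0.15 yaw 96.97 F [-0.3  1.  -0.9] M [0.16 0.02 0.01] w -0.0001
```

Call:
apply_moves --moves '[0, -0.0025, 0, 0, 0, 0, 0, 0, -0.0025, 0, 0, 0, 0, 0, 0, -0.0025, 0, 0, 0, 0, 0, 0, -0.0025, 0, 0, 0, 0, 0, 0, -0.002, 0, 0, 0, 0, 0, 0, -0.002, 0, 0, 0, 0, 0, 0, 0, 0, 0, 0, 0, 0, 0, 0, 0, 0, 0, 0, 0]'

```text
clock: 26.48
position: [0.5632, 0.091, 0.1188]
ee_rot: [0.001, 0.663, 0.749, 0.004]
contact_force: [0.3, 1.3, -0.2]
width: 0.0001
```

```bash
python3 - <<'E'
from h import *
s,p,R=where()
E
```

```text
t 26.4833 src frame mm [ 31.4  76.6 118.8] tilt 0.44 roll 0.24 yaw 96.96 F [ 0.3  1.3 -0.2] M [0.32 0.04 0.01] w 0.0001
```

Push on until the stop shows in the force.

Call:
apply_moves --moves '[0, -0.0015, 0, 0, 0, 0, 0, 0, -0.0015, 0, 0, 0, 0, 0, 0, -0.0015, 0, 0, 0, 0, 0, 0, -0.0015, 0, 0, 0, 0, 0, 0, 0, 0, 0, 0, 0, 0, 0, 0, 0, 0, 0, 0, 0, 0, 0, 0, 0, 0, 0, 0, 0, 0, 0, 0, 0, 0, 0]'

```text
clock: 27.15
position: [0.5632, 0.0905, 0.119]
ee_rot: [-0.003, 0.664, 0.748, 0.008]
contact_force: [-0.5, 1.8, -0.6]
width: 0.0001
```

```bash
python3 - <<'E'
from h import *
s,p,R=where()
E
```

```text
t 27.15 src frame mm [ 31.4  76.1 119. ] tilt 0.46 roll 0.86 yaw 96.86 F [-0.5  1.8 -0.6] M [ 0.34  0.01 -0.01] w 0.0001
```

Call:
apply_moves --moves '[0, -0.001, 0, 0, 0, -0.005, 0, 0, -0.002, 0, 0, 0, -0.005, 0, 0, -0.003, 0, 0, 0, 0, 0, 0, -0.003, 0, 0, 0, 0, 0, 0, -0.004, 0, 0, 0, 0, 0, 0, -0.004, 0, 0, 0, 0, 0, 0, -0.004, 0, 0, 0, 0, 0, 0, -0.004, 0, 0, 0, 0, 0]'

```text
clock: 27.82
position: [0.5633, 0.0906, 0.1195]
ee_rot: [-0.017, 0.667, 0.744, 0.021]
contact_force: [-0.5, 12.8, 0.9]
width: -0.0001
```

```bash
python3 - <<'E'
from h import *
from rig import imaging
s,p,R=where()
d=imaging.get_image("side"); cv2.imwrite("pics/s16.png",cv2.resize(d["image"][150:300,220:400,::-1],None,fx=4,fy=4,interpolation=cv2.INTER_CUBIC))
E
```

```text
t 27.8167 src frame mm [ 31.5  76.2 119.5] tilt 0.59 roll 3.05 yaw 96.25 F [-0.5 12.8  0.9] M [2.   0.11 0.05] w -0.0001
```

View pics/s16.png

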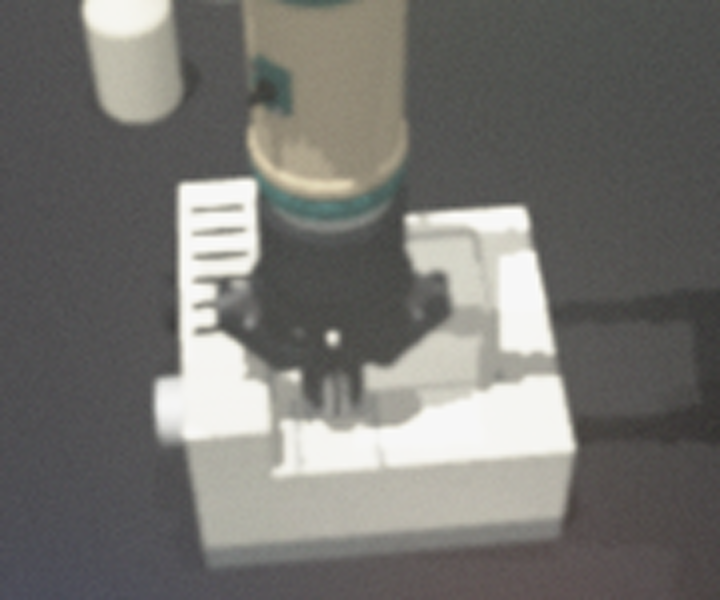

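Call:
apply_moves --moves '[0, 0.004, 0, 0, 0, 0.02, 0, 0, 0.004, 0, 0, 0, 0.015, 0, 0, 0.005, 0, 0, 0, 0.01, 0, 0, 0.005, 0, -0.003, 0, 0, 0, 0, 0.004, 0, -0.02, 0, 0, 0, 0, 0, 0, -0.035, 0, 0, 0, 0, 0, 0, -0.035, 0, 0, 0, 0, 0, 0, -0.035, 0, 0, 0]'

```text
clock: 28.53
position: [0.5555, 0.0986, 0.245]
ee_rot: [-0.039, 0.667, 0.744, 0.027]
contact_force: [0.7, 0.6, -0.1]
width: 0.0003
```

```bash
python3 - <<'E'
from h import *
s,p,R=where()
E
```

```text
t 28.5333 src frame mm [ 24.8  85.1 245. ] tilt -0.58 roll 5.44 yaw 96.21 F [ 0.7  0.6 -0.1] M [-0.03 -0.06  0.03] w 0.0003
```

Call:
apply_moves --moves '[0, 0, 0, -0.02, 0, -0.03, 0, 0, 0, 0, -0.02, 0, -0.03, 0, 0, 0, 0, -0.02, 0, -0.03, 0, 0, 0.005, 0, -0.02, 0, 0, 0, 0, 0.005, -0.005, -0.015, 0, 0, 0, 0, 0, -0.01, -0.01, 0, 0, 0, 0, 0, -0.01, 0, 0, 0, 0, 0, 0, 0, 0, 0, 0, 0]'

```text
clock: 29.2
position: [0.5319, 0.0986, 0.3673]
ee_rot: [0.007, 0.67, 0.743, -0.0]
contact_force: [-0.3, 0.4, 0.1]
width: 0.0002
```

```bash
python3 - <<'E'
from h import *
from rig import imaging
s,p,R=where()
d=imaging.get_image("wrist"); cv2.imwrite("pics/w17.png",cv2.resize(d["image"][90:290,200:460,::-1],None,fx=3,fy=3,interpolation=cv2.INTER_CUBIC))
S=np.nan_to_num((cloud(d)-O)@np.stack([EX,EY,[0,0,1]],1)*1000,nan=-999)
m=(S[...,2]>131)&(S[...,2]<142)&(S[...,1]>40)&(S[...,1]<105)&(S[...,0]>5)&(S[...,0]<56)
Q=S[m]; print("fin",len(Q),np.percentile(Q,[1,50,99],axis=0).round(1))
def z(n,a,b,c,e):
    m=(S[...,0]>a)&(S[...,0]<b)&(S[...,1]>c)&(S[...,1]<e)&(S[...,2]>85)&(S[...,2]<125); print(n,m.sum(),np.median(S[m][:,2]).round(2))
z("front",-60,-45,-45,45);z("mid",-40,-15,-45,45);z("rear",50,62,-45,20);z("ledge",-95,-72,-45,45);z("-y edge",-40,50,-53,-48);z("cheek",-40,0,70,95);z("-y cheek",-40,50,-72,-64)
Q=S[(S[...,2]>128)&(S[...,2]<136)&(abs(S[...,0])<14)&(abs(S[...,1])<40)]; print("rib",len(Q),np.percentile(Q,[1,50,99],axis=0).round(1))
E
```

```text
t 29.2 src frame mm [  1.4  88.  367.3] tilt 0.5 roll -0.6 yaw 95.92 F [-0.3  0.4  0.1] M [ 0.05 -0.04 -0.01] w 0.0002
fin 232 [[ 16.5  53.1 131.5]
 [ 32.8  59.6 136.8]
 [ 49.1  65.1 138.8]]
front 528 100.67
mid 808 100.63
rear 298 100.49
ledge 818 100.74
-y edge 5 99.7
cheek 464 100.76
-y cheek 2 99.94
rib 217 [[ -4.   -6.8 129.9]
 [  1.9  11.3 132.5]
 [  7.7  30.6 134.4]]
```

View pics/w17.png

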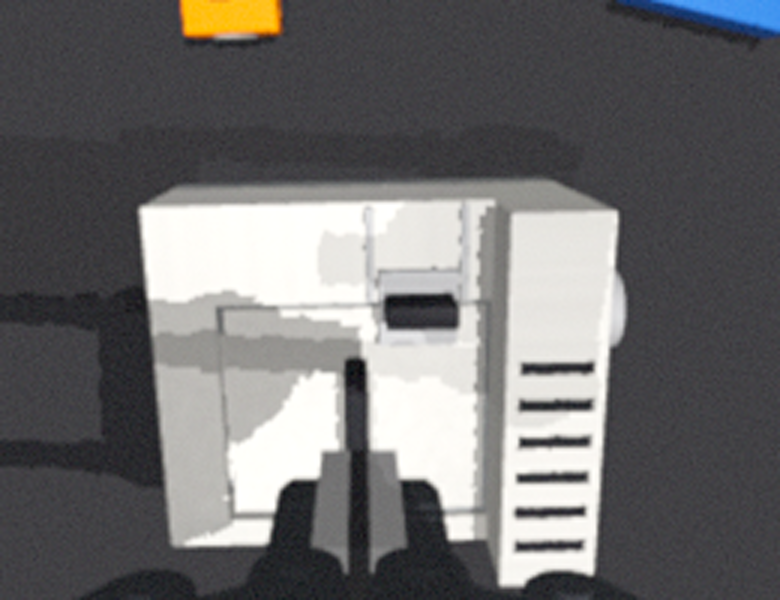

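```bash
python3 - <<'E'
from rig import workorder
print(workorder.sign_off())
E
```

```text
the job is handed in; nothing more can be done
None
```

The job is done and handed in at about 29.2 s of the 64 s allowed. The robot had backed off and was touching nothing.

**Lamp:** It stands on the bay floor between the guides. I lowered it to light contact before letting go. I first tilted it by mistake, because a bad depth reading suggested it was leaning; a second reading showed this, so I levelled it before release. Before the cover went on, the side picture showed it between the guides.

**Cover:** I hooked the lip under the ledge at about 32 degrees, swung it down and released it. In the last wrist-camera picture the plate reads 100.5–100.7 mm high, against 100.7 mm for the flat top around it. The rib is at x +1.9 mm, inside the 0 to 3 mm seated range. The far (-y) side was mostly hidden by the gripper in that check, with only a few points reading 99.7–99.9 mm.

**Catch:** I pushed the fin until it stopped moving, with the force rising to about 13 N. It then read y of about 59.5 mm against 60 mm expected, so it is fully across within measuring error.

**Not checked:** I did not separately check that the bystanders are still in place. I saw no unexpected contact forces, and none of the moves went near them.

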